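Set out the parts of a stripped disk drive on their shadow pads

ROBOT

A 6-joint arm with a two-finger parallel gripper is mounted at the origin on a cart in front of the work surface, level with it; the furniture and walls round the work are solid. World frame = base frame: x ahead of the robot, y to its left, z up, the work surface at z = 0. Lengths are in m, angles in rad, forces in N, time in s.
With the tool pointing down it reaches from about 0.425 to 0.95 m from the base axis. Payload 3.5 kg.
Tool frame: the origin (TCP) lies between the finger pads; the fingertips stand 11 mm ahead of it and the grasp point (between the pads) lies 8 mm behind it (ctrl.tcp_to_tips is the distance from the TCP to the fingertips, in m); z points along the fingers, y is the direction in which the jaws open and shut (so a half turn about z gives the same grasp; the last joint's range is limited). The gripper opens to 85 mm and grips with 20 to 120 N. Pads are 22 mm wide; open, the fingers measure 114 mm over their backs; the gripper's body (76 mm by 85 mm) begins 54 mm behind the grasp point. The pads swing forward as they close: fully open they stand 13 mm farther back than shut.
Start: joints at [1.04, 0.286, 1.577, -0, 1.279, -0.15], TCP at [0.251, 0.627, 0.242] pointing down, gripper open.
Joint ranges: [-2.77, 2.77], [-0.9, 2.22], [0.21, 2.48], [-1.53, 4.67], [0.24, 2.81], [-2.84, 2.84]. Speed limits (rad/s): [2.79, 2.79, 3.14, 3.14, 3.14, 3.14].

INTERFACE

Orientations are given as a unit quaternion [x, y, z, w].
In Python, from plant import monitor, vision, workorder, ctrl gives the robot as it stands.
- The arm moves only by the tool jog_arm, never from a script. Its argument "series" is a list of rows, each a list of 4 numbers: the shift along the tool's x, y, z in m, then the turn about the tool's z in rad. In form: [[tx, ty, tz, spin], ...]. A call has exactly 8 rows; each row shifts and turns the pose as measured when the row begins, along the tool's axes as they then stand; what a row does not reach is not made up. A row lasts 1/12 s, in which the tool goes at most 41.7 mm and 7.16 degrees, less where a joint would pass 70% of its speed; a pose out of reach is approached as far as the arm can. A call is refused whole if a number of a shift passes 0.0417 or a number of a turn 0.125, either way. A call with a gripper value outside its range is refused whole. "grip" is the finger opening in m, from 0 to 0.0854, set as the call begins (left out, the last holds). The fingers move at their own pace and stop on an object; "grip_force" is the grip in N (left out, the last holds). Time passes only in rows, so rows that do not move let the fingers close, or fill a call up. It gives the time, the measured TCP pose, the force and the opening at its end, in the units of the state.
- monitor.get_state(): the state, without advancing time (a new reading comes with each control period).
- vision.read_camera(name): name is "scene" or "top" or "wrist"; returns the picture (480x640x3 uint8, red, green, blue); there is no depth.
- vision.get_calibration(name): a dict with "vfov" (degrees; the focal length in pixels is half the picture's height over the tangent of half this angle, whatever the lens; pixels are square), "cx", "cy" (the principal point, pixels), "D" ([k1, k2, p1, p2, k3] as OpenCV has them; the pictures are not rectified), "R" (3x3) and "t" (3): a world point X has camera coordinates R X + t. Camera axes: x right, y down, z forward; pixel columns grow to the right and rows downward; lengths in m; the calibration is good to about 2 mm. A picture is of the moment at which its call begins: read the wrist's pose just before it. get_calibration takes no time and is no camera call; for the wrist camera it gives the pose at the moment of the call.
- workorder.sign_off(): hands the job in, once; it reports no verdict.
The state is a dict: "time": time; "qpos": joint angles; "dq": joint speeds; "joint_efforts": joint torques, N m; "eef_pos": TCP position; "tcp_rot": TCP orientation; "contact_force": force on the tool from outside, world axes, zero at the start; "wrist_torque": the same for the moment, N m; "opening": opening from 0.0 (shut) to 1.0 (fully open).
Only numpy, scipy, OpenCV 4.12 (cv2) and the standard library are available. Lean on these libraries where they do the work, as an engineer would, in place of code of your own. Each camera call takes 0.05 s, during which the arm holds its last target.

TASK

Set out the stripped drive's parts: drop the red spacer into the short metal tube and then the brass spacer flat on top of it, lay the round clamp disc on the pad with the yellow disc mark, the magnet on the pad with the yellow crescent, and the blue head comb on the pad with the blue bar. Each part lies flat and centred on its mark, and the magnet and the comb lie in line with theirs (either way round). Leave the black rubber ring where it is.

Things in the scene. Friction and masses are not known exactly. Their poses are not given: they have to be found in the camera images.
- red_spacer: loose red plastic ring, lying flat: outer diameter 42 mm, hole 25 mm, 12 mm high; origin at the centre of its underside, z up. Grasp across its outside.
- brass_spacer: loose brass ring, same size as the red one: outer diameter 42 mm, hole 25 mm, 12 mm high; origin at the centre of its underside, z up. Grasp across its outside.
- clamp: loose silver scalloped aluminium clamp disc with a hole in the middle, 47 mm in diameter, 10 mm high, lying flat; origin at the centre of its underside, z up. Too wide for the tube. Its rim is upright only from 1 to 7 mm height and bevelled above, so grasp across it with the fingertips low (about 2 to 3 mm over its support).
- magnet: loose silver-grey voice-coil magnet: a flat steel yoke 20 mm (x) by 46 mm (y), 4 mm thick, with a curved magnet on it, 9 mm high in all; origin at the centre of its underside, long side along y, z up. Grasp across x at the middle, fingertips low enough (about 2 to 3 mm over its support) to hold the yoke's edges.
- comb: loose blue plastic head comb, 16 mm (x) by 45 mm (y), 10 mm high, lying flat; origin at the centre of its whole length on the underside, long side along y, z up. The solid block to grip (16 mm across x) is the stretch from 8 mm on the -y side to 22 mm on the +y side, so its middle is 7 mm from the origin along +y; the rest is a thin fork.
- black_ring: bystander: loose black rubber eyepiece ring, outer diameter 41 mm, 11 mm high, lying flat among the parts; origin at the centre of its underside. Not to be moved (more than 25 mm off its place fails).
- spacer_tube: fixed upright aluminium tube on a round black flange (76 mm wide, 4 mm thick): inner floor 5 mm above the bench, bore 47 mm wide up to 22 mm, then a funnel mouth widening to 59 mm (outer 67 mm) at the rim, 35 mm above the bench. Origin on its axis at bench level. A ring let go level and centred in the mouth slides down; the fingers do not fit in beside it.
- round_pad: fixed dark foam pad 72 x 72 mm, 4 mm thick, with a yellow disc mark 49 mm in diameter (dark dot in the middle) at its centre; the mark is flat. Origin at the centre of its underside.
- crescent_pad: fixed dark foam pad 72 x 72 mm, 4 mm thick, with a flat yellow crescent mark, about 20 by 46 mm, at its centre, its long side along the pad's y. Origin at the centre of its underside.
- bar_pad: fixed dark foam pad 72 x 72 mm, 4 mm thick, with a flat blue bar mark 20 by 49 mm at its centre, long side along the pad's y. Origin at the centre of its underside.
Things that resemble listed ones, but are neither listed nor needed, are in the scene too. Of the things that look like the red_spacer, take the one that is farthest to the robot's right at the start.

How it is judged:
At the end, for the whole second after the job is handed in: Red spacer flat on the tube's floor, brass spacer flat on it; clamp disc, magnet and comb flat on the round, crescent and bar pads, centres within 12 mm, magnet and comb within 15 degrees of the pad's y (either way round); black ring within 25 mm of its start; all let go and at rest (horizontal distance between each of red_spacer, brass_spacer and spacer_tube below 0.005 m and z of red_spacer in the frame of spacer_tube between 0.002 and 0.0085 m and angle between each of red_spacer, brass_spacer, clamp, magnet, comb's own z axis and vertical below 0.15 rad and linear speed of each of red_spacer, brass_spacer, clamp, magnet, comb below 0.02 m/s and z of brass_spacer in the frame of spacer_tube between 0.013 and 0.0205 m and horizontal distance between clamp and round_pad below 0.012 m and z of clamp in the frame of round_pad between 0.002 and 0.008 m and horizontal distance between magnet and crescent_pad below 0.012 m and z of magnet in the frame of crescent_pad between 0.002 and 0.008 m and angle between the y axis of magnet and the y axis of crescent_pad, either way round below 0.26 rad and horizontal distance between comb and bar_pad below 0.012 m and z of comb in the frame of bar_pad between 0.002 and 0.008 m and angle between the y axis of comb and the y axis of bar_pad, either way round below 0.26 rad and distance of black_ring from where it was at the start of the episode below 0.025 m); the robot touches nothing.
It fails at once if the black rubber ring is moved more than 25 mm (distance of black_ring from where it was at the start of the episode above 0.025 m).
It also fails if it takes over 102 s, if anything falls off the work surface, if the arm or the gripper's body presses on something with over 40 N, if the wrist force passes 120 N, or if a joint passes its speed limit or range.

## Working session

There is one attempt and no reset: what is moved stays moved. The work goes in short steps, Python scripts to look and compute and a tool call to move; the robot and the scene stay as the last step left them, time stands still between calls to the robot, and variables do not carry over. Pictures are saved under pics/ and viewed, and the job is handed in when it is done.

Besides the shell and the picture viewer there is one more tool, called after ">>>" in YAML: its name, and indented under it one key for each argument. jog_arm: Moves the arm, as the interface text tells. Its arguments: {"type":"object","properties":{"series":{"type":"array","items":{"type":"array","items":{"type":"number"}}},"grip":{"type":"number"},"grip_force":{"type":"number"}},"required":["series"]}

```bash
mkdir -p pics; ls; python3 - <<'E'
from plant import monitor, vision, workorder, ctrl
import cv2
print(monitor.get_state()); print(ctrl.tcp_to_tips)
for n in ["scene","top","wrist"]:
    print(n,vision.get_calibration(n))
for n in ["scene","top"]:
    cv2.imwrite(f"pics/{n}0.png",vision.read_camera(n)[:,:,::-1])
E
```

```text
pics
{'time': 0.0, 'qpos': array([ 1.03997088e+00,  2.87212197e-01,  1.57818341e+00,  1.10964889e-06,
        1.27860823e+00, -1.49995079e-01]), 'dq': array([-0.00180782,  0.00130881, -0.00021832, -0.00154784,  0.00073822,
        0.0021538 ]), 'joint_efforts': array([ 1.28297601e-03, -4.05985773e+01, -2.92620814e+01, -9.44293083e-05,
        5.80991007e-03, -4.23141842e-06]), 'eef_pos': array([0.25053536, 0.6260982 , 0.24091266]), 'tcp_rot': array([ 1.89266610e-01,  9.81924996e-01, -1.13623464e-03, -4.03016100e-04]), 'contact_force': array([ 0.51451589,  0.7887632 , -0.48133097]), 'wrist_torque': array([-0.03959127,  0.01373163,  0.00236574]), 'opening': 1.0000680168575875}
0.011
scene {'vfov': 53.647879992367, 'cx': 318.7406973958525, 'cy': 231.05416064018885, 'D': array([-0.05085007,  0.        ,  0.        ,  0.        ,  0.        ]), 'R': array([[ 0.66485415, -0.74677017,  0.01741468],
       [-0.34840122, -0.33063762, -0.87709484],
       [ 0.66074621,  0.57707285, -0.48000143]]), 't': array([-0.06905283,  0.33700539,  0.35439621])}
top {'vfov': 57.1896126943581, 'cx': 313.6433649985639, 'cy': 237.89182247268693, 'D': array([0.01782342, 0.        , 0.        , 0.        , 0.        ]), 'R': array([[ 0.00612883, -0.99996527,  0.00564792],
       [-0.97783229, -0.00717514, -0.20926665],
       [ 0.20929991, -0.00424015, -0.9778423 ]]), 't': array([0.4005921 , 0.51092043, 0.90729624])}
wrist {'vfov': 64.64533438866708, 'cx': 322.95145193819815, 'cy': 240.83689005346466, 'D': array([-0.06786898,  0.        ,  0.        ,  0.        ,  0.        ]), 'R': array([[ 0.37246949,  0.92804367, -0.00119083],
       [ 0.88485096, -0.35474664,  0.30198279],
       [ 0.27983077, -0.11353308, -0.95331263]]), 't': array([-0.67483234, -0.03836862,  0.37868543])}
```

View pics/top0.png

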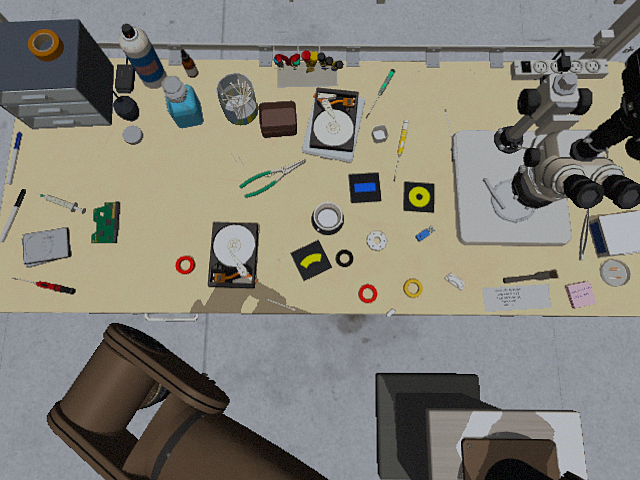

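View pics/scene0.png

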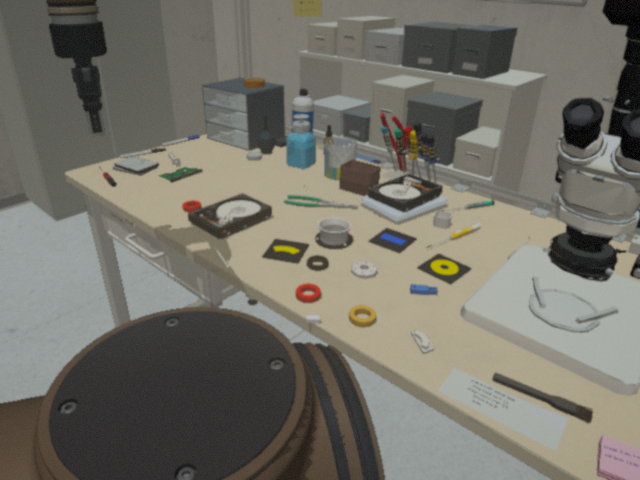

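```bash
python3 - <<'E'
import cv2
im=cv2.imread("pics/top0.png")
c=im[165:315,290:490]
cv2.imwrite("pics/crop0.png",cv2.resize(c,None,fx=4,fy=4,interpolation=cv2.INTER_CUBIC))
E
```

```text
(no output)
```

View pics/crop0.png

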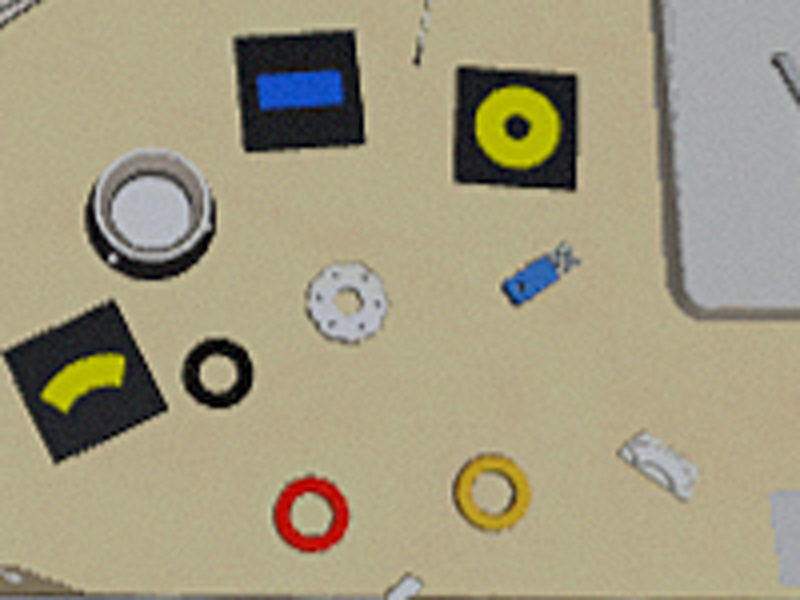

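```bash
cat > h.py <<'E'
import numpy as np, cv2
from scipy.spatial.transform import Rotation as Ro
from plant import monitor, vision, workorder, ctrl
def K(c):
    f=240/np.tan(np.radians(c["vfov"])/2)
    return np.array([[f,0,c["cx"]],[0,f,c["cy"]],[0,0,1]])
def ray(c,pts,z):
    pts=np.array(pts,float).reshape(-1,1,2)
    n=cv2.undistortPoints(pts,K(c),c["D"]).reshape(-1,2)
    d=np.c_[n,np.ones(len(n))]@c["R"]; o=-c["R"].T@c["t"]
    return o+d*((np.array(z)-o[2])/d[:,2])[:,None]
def proj(c,X):
    X=np.array(X,float).reshape(-1,3)
    return cv2.projectPoints(X,cv2.Rodrigues(c["R"])[0],c["t"],K(c),c["D"])[0].reshape(-1,2)
def pose():
    s=monitor.get_state(); R=Ro.from_quat(s["tcp_rot"]).as_matrix()
    return s,np.array(s["eef_pos"]),R
def yaw(R): return np.arctan2(R[1,1],R[0,1])  # world angle of tool y
def plan(target,yawt=None,n=None):
    """rows in tool frame from current pose to target xyz & tool-y world angle (mod pi)"""
    s,p,R=pose(); d=np.array(target)-p
    a=0
    if yawt is not None:
        a=(yawt-yaw(R)+np.pi/2)%np.pi-np.pi/2
        # limits of last joint: spin about tool z (down) = -a
    spin=-a
    q6=s["qpos"][5]
    print("t %.2f p %s yaw %.3f d %s spin %.3f q6 %.2f"%(s["time"],p.round(4),yaw(R),d.round(4),spin,q6), "F",np.array(s["contact_force"]).round(1),"op %.3f"%s["opening"])
    m=n or int(np.ceil(max(np.linalg.norm(d)/0.036,abs(spin)/0.11,1)))
    rows=[]
    for i in range(m):
        Ri=R@Ro.from_euler("z",spin*i/m).as_matrix()
        rows.append((*(Ri.T@d/m).round(4),round(spin/m,3)))
    print(m,[list(map(float,r)) for r in rows])
E
python3 - <<'E'
from h import *
c=vision.get_calibration("top")
P={"red":(312,514,.008),"brass":(491,492,.008),"clamp":(347,302,.006),"black":(218,373,.007),"tube_rim":(153,205,.035),
"round_pad":(517,127,.004),"bar0":(258,92,.004),"bar1":(342,87,.004),"barpadTL":(235,38,.004),"barpadTR":(354,31,.004),"barpadBR":(365,143,.004),"barpadBL":(244,151,.004),
"cpL":(4,354,.004),"cpT":(113,301,.004),"cpR":(168,408,.004),"cpB":(56,463,.004),
"combEnd":(513,292,.008),"combFork":(572,254,.008),"magL":(622,453,.004),"magT":(645,433,.004),"magR":(698,467,.004),"magB":(687,498,.004)}
px=[(290+(a+.5)/4-.5,165+(b+.5)/4-.5) for a,b,_ in P.values()]
X=ray(c,px,[v[2] for v in P.values()])
for k,x in zip(P,X): print(k,x.round(4))
E
```

```text
red [0.393  0.2829 0.008 ]
brass [0.4059 0.1828 0.008 ]
clamp [0.5141 0.2602 0.006 ]
black [0.4722 0.3345 0.007 ]
tube_rim [0.5629 0.3723 0.035 ]
round_pad [0.6199 0.1579 0.004 ]
bar0 [0.6403 0.3093 0.004 ]
bar1 [0.6438 0.2598 0.004 ]
barpadTL [0.6737 0.3225 0.004 ]
barpadTR [0.6786 0.252  0.004 ]
barpadBR [0.6095 0.2472 0.004 ]
barpadBL [0.6041 0.318  0.004 ]
cpL [0.4828 0.456  0.004 ]
cpT [0.5141 0.3941 0.004 ]
cpR [0.4525 0.3627 0.004 ]
cpB [0.4209 0.4257 0.004 ]
combEnd [0.5202 0.1655 0.008 ]
combFork [0.5428 0.1307 0.008 ]
magL [0.4288 0.1073 0.004 ]
magT [0.4402 0.0937 0.004 ]
magR [0.4213 0.0652 0.004 ]
magB [0.4039 0.0725 0.004 ]
```

```bash
python3 - <<'E'
from h import *
c=vision.get_calibration("wrist"); s,p,R=pose()
C=-c["R"].T@c["t"]; print("cam in tool",R.T@(C-p),"axis in tool",R.T@c["R"][2], "imgx in tool",R.T@c["R"][0])
plan([0.43,0.24,0.24],0.0)
plan([0.43,0.24,0.24],np.pi/2)
E
```

```text
cam in tool [ 0.07710291  0.000667   -0.13083386] axis in tool [-3.02317819e-01  8.13387111e-04  9.53206837e-01] imgx in tool [-8.88505180e-04  9.99998961e-01 -1.13511273e-03]
t 0.10 p [0.2505 0.6262 0.2411] yaw 1.190 d [ 0.1795 -0.3862 -0.0011] spin 1.190 q6 -0.15 F [-0.1  0.2 -0.7] op 0.998
12 [[-0.0258, -0.0243, 0.0001, 0.099], [-0.0281, -0.0216, 0.0001, 0.099], [-0.0301, -0.0187, 0.0001, 0.099], [-0.0318, -0.0157, 0.0001, 0.099], [-0.0332, -0.0124, 0.0001, 0.099], [-0.0343, -0.0091, 0.0001, 0.099], [-0.035, -0.0057, 0.0001, 0.099], [-0.0354, -0.0022, 0.0001, 0.099], [-0.0355, 0.0014, 0.0001, 0.099], [-0.0352, 0.0049, 0.0001, 0.099], [-0.0345, 0.0083, 0.0001, 0.099], [-0.0335, 0.0117, 0.0001, 0.099]]
t 0.10 p [0.2505 0.6262 0.2411] yaw 1.190 d [ 0.1795 -0.3862 -0.0011] spin -0.381 q6 -0.15 F [-0.1  0.2 -0.7] op 0.998
12 [[-0.0258, -0.0243, 0.0001, -0.032], [-0.0251, -0.0251, 0.0001, -0.032], [-0.0242, -0.0259, 0.0001, -0.032], [-0.0234, -0.0267, 0.0001, -0.032], [-0.0226, -0.0274, 0.0001, -0.032], [-0.0217, -0.0281, 0.0001, -0.032], [-0.0208, -0.0288, 0.0001, -0.032], [-0.0199, -0.0294, 0.0001, -0.032], [-0.0189, -0.03, 0.0001, -0.032], [-0.0179, -0.0306, 0.0001, -0.032], [-0.017, -0.0312, 0.0001, -0.032], [-0.016, -0.0317, 0.0001, -0.032]]
```

>>> jog_arm:
  series:
    - [-0.026,-0.024,0,-0.032]
    - [-0.025,-0.025,0,-0.032]
    - [-0.024,-0.026,0,-0.032]
    - [-0.023,-0.027,0,-0.032]
    - [-0.023,-0.027,0,-0.032]
    - [-0.022,-0.028,0,-0.032]
    - [-0.021,-0.029,0,-0.032]
    - [-0.02,-0.029,0,-0.032]

```text
time: 0.77
eef_pos: [0.3713, 0.3636, 0.2345]
tcp_rot: [0.05, 0.999, -0.004, -0.004]
contact_force: [0.8, 0.3, -0.6]
opening: 0.998
```

```bash
python3 - <<'E'
from h import *
plan([0.43,0.24,0.24],np.pi/2)
E
```

```text
t 0.77 p [0.3713 0.3636 0.2345] yaw 1.470 d [ 0.0587 -0.1236  0.0055] spin -0.100 q6 -0.89 F [ 0.8  0.3 -0.6] op 0.998
4 [[-0.0177, -0.0293, -0.0013, -0.025], [-0.0169, -0.0297, -0.0013, -0.025], [-0.0162, -0.0301, -0.0013, -0.025], [-0.0154, -0.0305, -0.0013, -0.025]]
```

Tracking is good. Finish the approach and look with the wrist camera.

>>> jog_arm:
  series:
    - [-0.018,-0.029,-0.001,-0.025]
    - [-0.017,-0.03,-0.001,-0.025]
    - [-0.016,-0.03,-0.001,-0.025]
    - [-0.015,-0.03,-0.001,-0.025]
    - [0,0,0,0]
    - [0,0,0,0]
    - [0,0,0,0]
    - [0,0,0,0]

```text
time: 1.43
eef_pos: [0.4318, 0.2282, 0.2357]
tcp_rot: [0.002, 1.0, -0.005, -0.006]
contact_force: [-0.7, 0.5, -0.0]
opening: 1.0
```

```bash
python3 - <<'E'
from h import *
import pickle
c=vision.get_calibration("wrist"); im=vision.read_camera("wrist")[:,:,::-1]
pickle.dump(c,open("w1.pkl","wb")); cv2.imwrite("pics/w1.png",im)
E
```

```text
(no output)
```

View pics/w1.png

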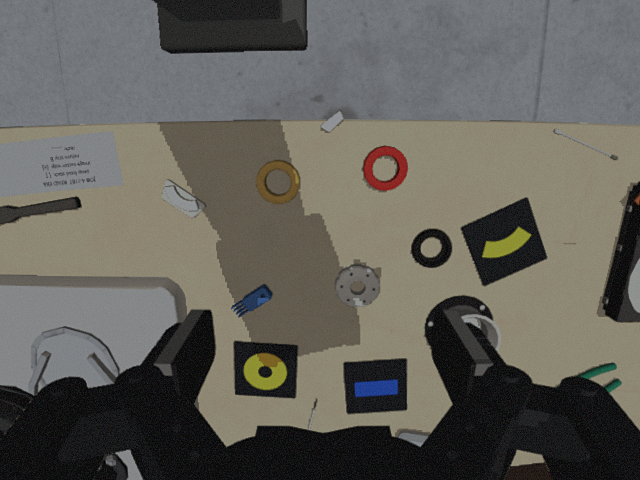

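```bash
python3 - <<'E'
import cv2, numpy as np
im=cv2.imread("pics/w1.png")
a=cv2.resize(im[165:230,145:225],(400,325),interpolation=cv2.INTER_CUBIC)
b=cv2.resize(im[270:335,215:295],(400,325),interpolation=cv2.INTER_CUBIC)
cv2.imwrite("pics/w1c.png",np.clip(np.hstack([a,b])*1.5,0,255).astype('uint8'))
E
```

```text
(no output)
```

View pics/w1c.png

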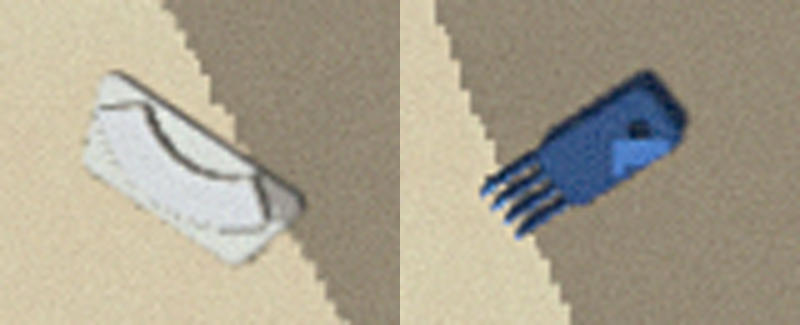

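```bash
python3 - <<'E'
from h import *
import pickle
c=pickle.load(open("w1.pkl","rb"))
P={"red":(385,168,.006),"brass":(278,182,.006),"clamp":(358,286,.006),"black":(431.5,247.5,.006),"rp":(265.5,371,.004),"bar":(376,388,.004),"cpT":(527,199,.004),"cpB":(483,284,.004),"cpL":(462,222,.004),"cpR":(547,259,.004)}
X=ray(c,[v[:2] for v in P.values()],[v[2] for v in P.values()])
for k,x in zip(P,X): print(k,x.round(4))
E
```

```text
red [0.3947 0.2856 0.006 ]
brass [0.4077 0.184  0.006 ]
clamp [0.5154 0.2627 0.006 ]
black [0.4737 0.3357 0.006 ]
rp [0.6211 0.1609 0.004 ]
bar [0.644  0.2869 0.004 ]
cpT [0.4244 0.4278 0.004 ]
cpB [0.5147 0.3942 0.004 ]
cpL [0.4478 0.3648 0.004 ]
cpR [0.4872 0.459  0.004 ]
```

```bash
python3 - <<'E'
from h import *
import pickle
c=pickle.load(open("w1.pkl","rb"))
m=[(112,72),(305,202),(238,266),(83,162)]
X=ray(c,[(145+(a+.5)/5-.5,165+(b+.5)/5-.5) for a,b in m],[.004]*4); print(X.round(4)); 
for i in range(4): d=X[(i+1)%4]-X[i]; print(np.linalg.norm(d),np.degrees(np.arctan2(d[1],d[0])))
print(X.mean(0))
m=[(84,188),(122,236),(250,70),(288,118)]
X=ray(c,[(215+(a+.5)/5-.5,270+(b+.5)/5-.5) for a,b in m],[.007]*4); a=(X[0]+X[1])/2;b=(X[2]+X[3])/2;d=b-a
print(a,b,np.linalg.norm(d),np.arctan2(d[1],d[0]),(a+b)/2, np.linalg.norm(X[0]-X[1]),np.linalg.norm(X[2]-X[3]))
# pads
t=np.array([[0.6737,0.3225],[0.6786,0.252],[0.6095,.2472],[.6041,.318]]);print("bar",t.mean(0),"yaw",np.arctan2(*(t[0]-t[1])[::-1]),np.arctan2(*(t[3]-t[2])[::-1]))
E
python3 - <<'E'
import sys; sys.path.insert(0,'.')
from h import *
plan([0.394,0.2843,0.06],np.pi/2)
E
```

```text
[[0.4041 0.0756 0.004 ]
 [0.4301 0.1114 0.004 ]
 [0.4429 0.0967 0.004 ]
 [0.4217 0.0676 0.004 ]]
0.04425172822092695 54.08937230413491
0.019560281203615047 -48.92270387716553
0.03595785119761928 -126.12174399584194
0.019321176116815456 155.70431643648683
[0.4247104  0.08783726 0.004     ]
[0.54511569 0.13309825 0.007     ] [0.51767112 0.1699195  0.007     ] 0.045923944307637896 2.2113122611854674 [0.53139341 0.15150888 0.007     ] 0.01345365951297754 0.013106311194656276
bar [0.641475 0.284925] yaw 1.640188278246002 1.6469201300154248
t 1.48 p [0.4316 0.2285 0.2357] yaw 1.568 d [-0.0376  0.0558 -0.1757] spin -0.003 q6 -1.28 F [-0.4  0.5  0.2] op 1.002
6 [[0.0059, 0.0096, 0.0293, -0.0], [0.0059, 0.0096, 0.0293, -0.0], [0.0059, 0.0096, 0.0293, -0.0], [0.0059, 0.0096, 0.0293, -0.0], [0.0059, 0.0096, 0.0293, -0.0], [0.0059, 0.0096, 0.0293, -0.0]]
```

>>> jog_arm:
  series:
    - [0.006,0.0095,0.0293,0]
    - [0.006,0.0095,0.0293,0]
    - [0.006,0.0095,0.0293,0]
    - [0.006,0.0095,0.0293,0]
    - [0.006,0.0095,0.0293,0]
    - [0.006,0.0095,0.0293,0]
    - [0,0,0,0]
    - [0,0,0,0]
  grip: 0.065
  grip_force: 30

```text
time: 2.15
eef_pos: [0.3912, 0.2953, 0.0566]
tcp_rot: [-0.006, 1.0, -0.004, -0.002]
contact_force: [1.0, -0.0, 0.4]
opening: 0.758
```

```bash
python3 - <<'E'
from h import *
plan([0.394,0.2843,0.02],np.pi/2)
c=vision.get_calibration("wrist"); cv2.imwrite("pics/w2.png",vision.read_camera("wrist")[:,:,::-1])
print(proj(c,[[.394,.2843,.006]]), ctrl.tcp_to_tips)
E
```

```text
t 2.15 p [0.3912 0.2953 0.0566] yaw 1.583 d [ 0.0028 -0.011  -0.0366] spin 0.012 q6 -1.14 F [ 1.  -0.   0.4] op 0.758
2 [[-0.0014, -0.0054, 0.0183, 0.006], [-0.0014, -0.0054, 0.0183, 0.006]]
[[301.32883664 281.34946522]] 0.011
```

View pics/w2.png

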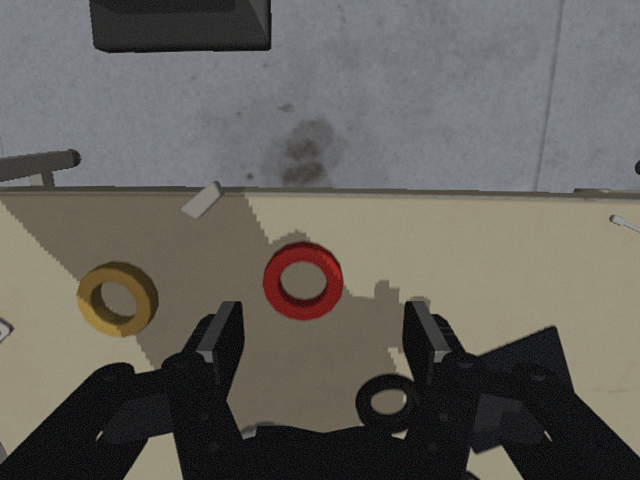

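>>> jog_arm:
  series:
    - [-0.001,-0.005,0.01,0.006]
    - [-0.001,-0.005,0.01,0.006]
    - [0,0,0.01,0]
    - [0,0,0.008,0]
    - [0,0,0,0]
    - [0,0,0,0]
    - [0,0,0,0]
    - [0,0,0,0]

```text
time: 2.87
eef_pos: [0.3995, 0.2847, 0.022]
tcp_rot: [0.002, 1.0, -0.001, 0.004]
contact_force: [-0.2, 0.2, -0.7]
opening: 0.762
```

```bash
python3 - <<'E'
from h import *
plan([0.394,0.2853,0.014],np.pi/2)
E
```

```text
t 2.87 p [0.3995 0.2847 0.022 ] yaw 1.567 d [-0.0055  0.0006 -0.008 ] spin -0.004 q6 -1.15 F [-0.2  0.2 -0.7] op 0.762
1 [[0.0056, 0.0006, 0.008, -0.004]]
```

>>> jog_arm:
  series:
    - [0.003,0,0.004,0]
    - [0.002,0,0.004,0]
    - [0,0,0,0]
    - [0,0,0,0]
    - [0,0,0,0]
    - [0,0,0,0]
    - [0,0,0,0]
    - [0,0,0,0]

```text
time: 3.53
eef_pos: [0.3947, 0.2854, 0.0143]
tcp_rot: [0.002, 1.0, -0.001, 0.006]
contact_force: [0.3, 0.0, 0.4]
opening: 0.762
```

```bash
python3 - <<'E'
from h import *
plan([0.394,0.2853,0.014],np.pi/2)
c=vision.get_calibration("wrist"); cv2.imwrite("pics/w3.png",vision.read_camera("wrist")[:,:,::-1])
plan([0.394,0.2853,0.014],np.pi/2)
E
```

```text
t 3.53 p [0.3947 0.2854 0.0143] yaw 1.568 d [-0.0007 -0.0001 -0.0003] spin -0.003 q6 -1.14 F [0.3 0.  0.4] op 0.762
1 [[0.0007, -0.0001, 0.0003, -0.003]]
t 3.58 p [0.3947 0.2853 0.0143] yaw 1.568 d [-0.0007 -0.     -0.0003] spin -0.003 q6 -1.14 F [ 0.8  0.1 -0.1] op 0.761
1 [[0.0007, -0.0, 0.0003, -0.003]]
```

View pics/w3.png

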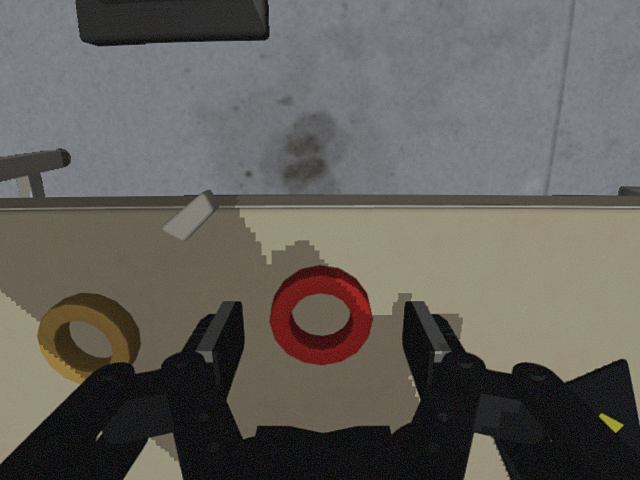

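>>> jog_arm:
  series:
    - [0,0,0,0]
    - [0,0,0,0]
    - [0,0,0,0]
    - [0,0,0,0]
    - [0,0,0,0]
    - [0,0,0,0]
    - [0,0,0,0]
    - [0,0,0,0]
  grip: 0.03
  grip_force: 30

```text
time: 4.25
eef_pos: [0.3951, 0.2855, 0.0149]
tcp_rot: [0.002, 1.0, -0.0, 0.006]
contact_force: [-0.2, -0.8, 1.1]
opening: 0.472
```

>>> jog_arm:
  series:
    - [0,0,-0.02,0]
    - [0,0,-0.03,0]
    - [0,0,-0.03,0]
    - [0,0,-0.02,0]
    - [0,0,0,0]
    - [0,0,0,0]
    - [0,0,0,0]
    - [0,0,0,0]

```text
time: 4.92
eef_pos: [0.3911, 0.2841, 0.114]
tcp_rot: [0.002, 1.0, -0.002, 0.002]
contact_force: [-1.3, 0.4, -0.0]
opening: 0.469
```

```bash
python3 - <<'E'
from h import *
plan([0.563,0.374,0.11],np.pi/2)
c=vision.get_calibration("wrist"); cv2.imwrite("pics/w4.png",vision.read_camera("wrist")[:,:,::-1])
E
```

```text
t 4.92 p [0.3911 0.2841 0.114 ] yaw 1.567 d [ 0.1719  0.0899 -0.004 ] spin -0.004 q6 -1.14 F [-1.3  0.4 -0. ] op 0.469
6 [[-0.0286, 0.0151, 0.0007, -0.001], [-0.0286, 0.0151, 0.0007, -0.001], [-0.0286, 0.015, 0.0007, -0.001], [-0.0286, 0.015, 0.0007, -0.001], [-0.0286, 0.015, 0.0007, -0.001], [-0.0286, 0.015, 0.0007, -0.001]]
```

View pics/w4.png

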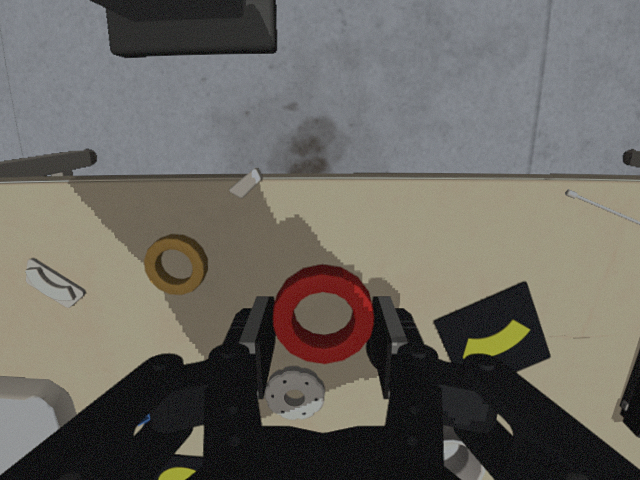

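>>> jog_arm:
  series:
    - [-0.028,0.015,0.001,0]
    - [-0.029,0.015,0.001,0]
    - [-0.029,0.015,0,0]
    - [-0.029,0.015,0,0]
    - [-0.028,0.014,0,0]
    - [-0.024,0.013,0,0]
    - [0,0,0,0]
    - [0,0,0,0]

```text
time: 5.63
eef_pos: [0.5547, 0.3691, 0.089]
tcp_rot: [0.002, 1.0, -0.009, -0.012]
contact_force: [-0.0, -0.1, -0.7]
opening: 0.473
```

```bash
python3 - <<'E'
from h import *
plan([0.563,0.374,0.07],np.pi/2)
c=vision.get_calibration("wrist"); cv2.imwrite("pics/w5.png",vision.read_camera("wrist")[:,:,::-1])
print(proj(c,[[.563,.374,.035]]))
plan([0.563,0.374,0.07],np.pi/2)
E
```

```text
t 5.63 p [0.5547 0.3691 0.089 ] yaw 1.567 d [ 0.0083  0.0049 -0.019 ] spin -0.003 q6 -1.13 F [-0.  -0.1 -0.7] op 0.473
1 [[-0.0087, 0.0053, 0.0187, -0.003]]
[[332.79505357 290.62500276]]
t 5.68 p [0.5543 0.3688 0.0888] yaw 1.567 d [ 0.0087  0.0052 -0.0188] spin -0.004 q6 -1.13 F [-0.1 -0.6  0.2] op 0.471
1 [[-0.0092, 0.0056, 0.0185, -0.004]]
```

View pics/w5.png

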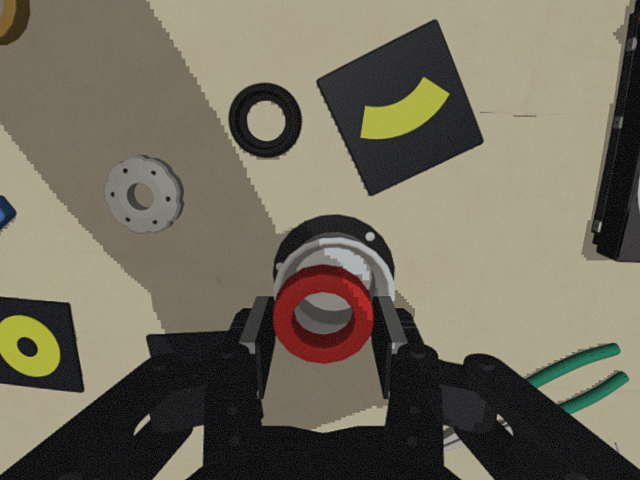

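```bash
python3 - <<'E'
from h import *
c=vision.get_calibration("wrist"); s,p,R=pose()
print(ray(c,[(323.5,313)],[p[2]-.0149+.006])-p, ray(c,[(333.5,291.5)],[.035]))
X=ray(c,[(437,20),(482,141),(371,194),(317,82)],[.004]*4); print("cres",X.mean(0)); 
for i in range(4): d=X[(i+1)%4]-X[i]; print(np.linalg.norm(d).round(4),np.arctan2(d[1],d[0]).round(4))
print("clamp,black",ray(c,[(143.5,194),(265,120)],[.006]*2))
plan([0.564,0.374,0.062],np.pi/2)
E
```

```text
[[-0.00147381  0.00066931 -0.0089    ]] [[0.56297429 0.37405996 0.035     ]]
cres [0.46995967 0.41161548 0.004     ]
0.0684 0.441
0.0685 -1.1154
0.0682 -2.6757
0.0702 2.0297
clamp,black [[0.51476763 0.26310926 0.006     ]
 [0.47442813 0.33662509 0.006     ]]
t 5.68 p [0.5543 0.3688 0.0888] yaw 1.567 d [ 0.0097  0.0052 -0.0268] spin -0.004 q6 -1.13 F [-0.1 -0.6  0.2] op 0.471
1 [[-0.0104, 0.0057, 0.0265, -0.004]]
```

>>> jog_arm:
  series:
    - [-0.005,0.003,0.005,0]
    - [-0.005,0.002,0.005,0]
    - [0,0,0.008,0]
    - [0,0,0.006,0]
    - [0,0,0,0]
    - [0,0,0,0]
    - [0,0,0,0]
    - [0,0,0,0]

```text
time: 6.35
eef_pos: [0.5585, 0.3713, 0.0588]
tcp_rot: [0.002, 1.0, -0.011, -0.016]
contact_force: [-0.4, 0.4, 0.7]
opening: 0.471
```

```bash
python3 - <<'E'
from h import *
plan([0.5645,0.3735,0.048],np.pi/2)
E
```

```text
t 6.35 p [0.5585 0.3713 0.0588] yaw 1.568 d [ 0.006   0.0022 -0.0108] spin -0.003 q6 -1.13 F [-0.4  0.4  0.7] op 0.471
1 [[-0.0064, 0.0025, 0.0105, -0.003]]
```

>>> jog_arm:
  series:
    - [-0.003,0.001,0.003,0]
    - [-0.003,0.001,0.003,0]
    - [0,0,0.003,0]
    - [0,0,0,0]
    - [0,0,0,0]
    - [0,0,0,0]
    - [0,0,0,0]
    - [0,0,0,0]

```text
time: 7.02
eef_pos: [0.5658, 0.3737, 0.0502]
tcp_rot: [0.002, 1.0, -0.01, -0.015]
contact_force: [-0.2, -0.3, -0.4]
opening: 0.469
```

```bash
python3 - <<'E'
from h import *
plan([0.5645,0.3735,0.047],np.pi/2)
c=vision.get_calibration("wrist"); cv2.imwrite("pics/w6.png",vision.read_camera("wrist")[:,:,::-1])
E
```

```text
t 7.02 p [0.5658 0.3737 0.0502] yaw 1.568 d [-0.0013 -0.0002 -0.0032] spin -0.003 q6 -1.13 F [-0.2 -0.3 -0.4] op 0.469
1 [[0.0012, -0.0001, 0.0033, -0.003]]
```

View pics/w6.png

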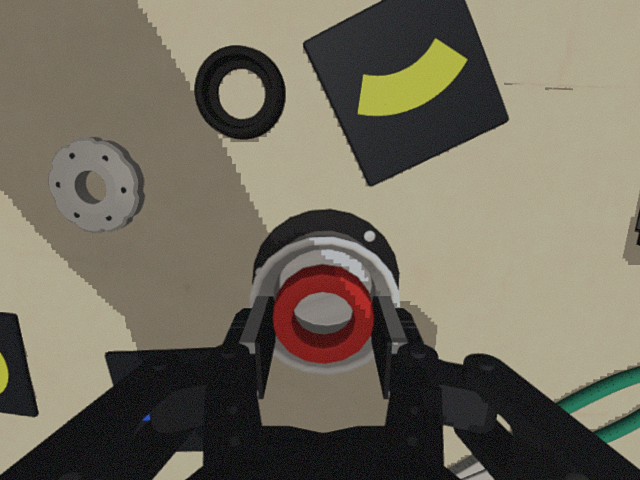

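```bash
python3 - <<'E'
from h import *
c=vision.get_calibration("wrist"); s,p,R=pose()
print(ray(c,[(323.5,313)],[p[2]-.0149+.006]), ray(c,[(327,304)],[.035]),proj(c,[[.563,.374,.035]]))
E
```

```text
[[0.56431702 0.37433603 0.0413728 ]] [[0.56326157 0.37572415 0.035     ]] [[322.96772372 303.42293648]]
```

>>> jog_arm:
  series:
    - [0.001,0,0.002,0]
    - [0,0,0.002,0]
    - [0,0,0.001,0]
    - [0,0,0,0]
    - [0,0,0,0]
    - [0,0,0,0]
    - [0,0,0,0]
    - [0,0,0,0]

```text
time: 7.73
eef_pos: [0.5644, 0.3736, 0.0449]
tcp_rot: [0.002, 1.0, -0.01, -0.015]
contact_force: [-0.1, 0.7, -0.3]
opening: 0.473
```

>>> jog_arm:
  series:
    - [0,0,0.002,0]
    - [0,0,0,0]
    - [0,0,0,0]
    - [0,0,0,0]
    - [0,0,0,0]
    - [0,0,0,0]
    - [0,0,0,0]
    - [0,0,0,0]
  grip: 0.065

```text
time: 8.4
eef_pos: [0.5648, 0.3737, 0.0434]
tcp_rot: [0.002, 1.0, -0.01, -0.014]
contact_force: [0.4, 0.0, 0.6]
opening: 0.759
```

>>> jog_arm:
  series:
    - [0,0,-0.02,0]
    - [0.01,0,-0.025,0]
    - [0.02,0,-0.03,0]
    - [0.02,0,-0.02,0]
    - [0.02,0,0,0]
    - [0,0,0,0]
    - [0,0,0,0]
    - [0,0,0,0]

```text
time: 9.07
eef_pos: [0.4957, 0.3754, 0.1436]
tcp_rot: [0.002, 1.0, -0.01, -0.015]
contact_force: [-0.1, -0.1, -0.6]
opening: 0.762
```

```bash
python3 - <<'E'
from h import *
plan([0.407,0.1838,0.07],np.pi/2)
c=vision.get_calibration("wrist"); cv2.imwrite("pics/w7.png",vision.read_camera("wrist")[:,:,::-1])
E
```

```text
t 9.07 p [0.4957 0.3754 0.1436] yaw 1.567 d [-0.0887 -0.1916 -0.0736] spin -0.004 q6 -1.08 F [-0.1 -0.1 -0.6] op 0.762
7 [[0.0122, -0.0272, 0.0114, -0.001], [0.0122, -0.0272, 0.0114, -0.001], [0.0122, -0.0272, 0.0114, -0.001], [0.0123, -0.0272, 0.0114, -0.001], [0.0123, -0.0272, 0.0114, -0.001], [0.0123, -0.0272, 0.0114, -0.001], [0.0123, -0.0272, 0.0114, -0.001]]
```

View pics/w7.png

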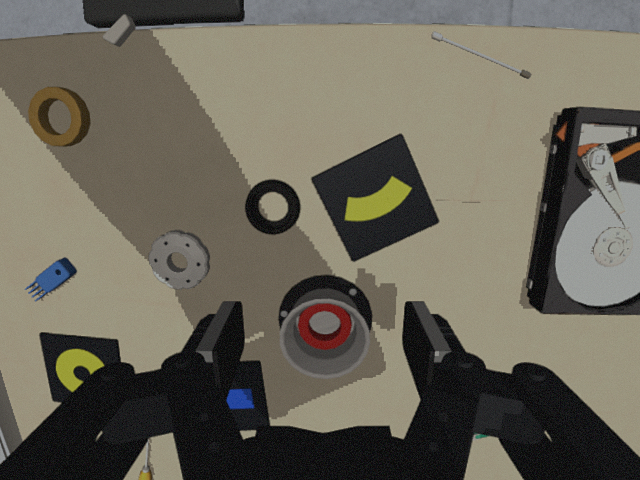

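>>> jog_arm:
  series:
    - [0.012,-0.027,0.01,0]
    - [0.012,-0.027,0.01,0]
    - [0.012,-0.027,0.01,0]
    - [0.012,-0.027,0.01,0]
    - [0.012,-0.027,0.01,0]
    - [0.012,-0.027,0.01,0]
    - [0.01,-0.02,0.01,0]
    - [0,0,0,0]

```text
time: 9.78
eef_pos: [0.4125, 0.1851, 0.0716]
tcp_rot: [0.003, 1.0, -0.01, -0.017]
contact_force: [-0.2, -0.3, -0.8]
opening: 0.763
```

```bash
python3 - <<'E'
from h import *
c=vision.get_calibration("wrist"); cv2.imwrite("pics/w8.png",vision.read_camera("wrist")[:,:,::-1])
plan([0.4065,0.184,0.04],np.pi/2)
print(proj(c,[[.4065,.184,.006]]))
E
```

```text
t 9.83 p [0.4141 0.1863 0.0727] yaw 1.565 d [-0.0076 -0.0023 -0.0327] spin -0.006 q6 -1.35 F [0.3 0.8 0.1] op 0.765
1 [[0.0066, -0.0017, 0.0329, -0.006]]
[[322.00895115 259.25397781]]
```

View pics/w8.png

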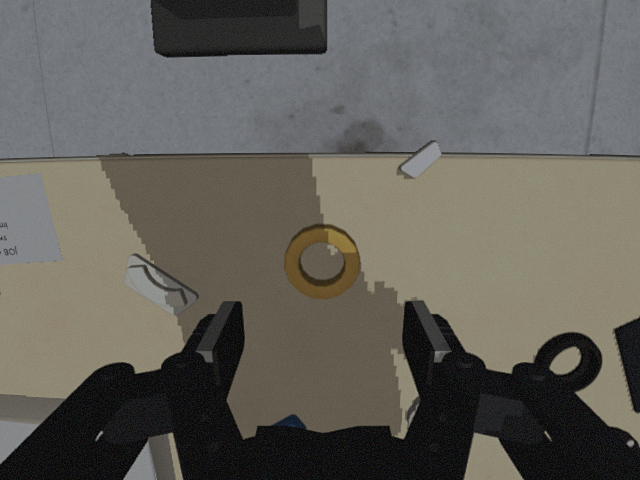

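```bash
python3 - <<'E'
from h import *
im=cv2.imread("pics/w8.png")
cv2.imwrite("pics/w8c.png",np.clip(cv2.resize(im[245:325,110:210],None,fx=7,fy=7,interpolation=cv2.INTER_CUBIC)*1.3,0,255).astype('uint8'))
plan([0.4073,0.1842,0.014],np.pi/2,3)
import pickle; pickle.dump(vision.get_calibration("wrist"),open("w8.pkl","wb"))
E
```

```text
t 9.83 p [0.4141 0.1863 0.0727] yaw 1.565 d [-0.0068 -0.0021 -0.0587] spin -0.006 q6 -1.35 F [0.3 0.8 0.1] op 0.765
3 [[0.0017, -0.0003, 0.0196, -0.002], [0.0017, -0.0003, 0.0196, -0.002], [0.0017, -0.0003, 0.0196, -0.002]]
```

View pics/w8c.png

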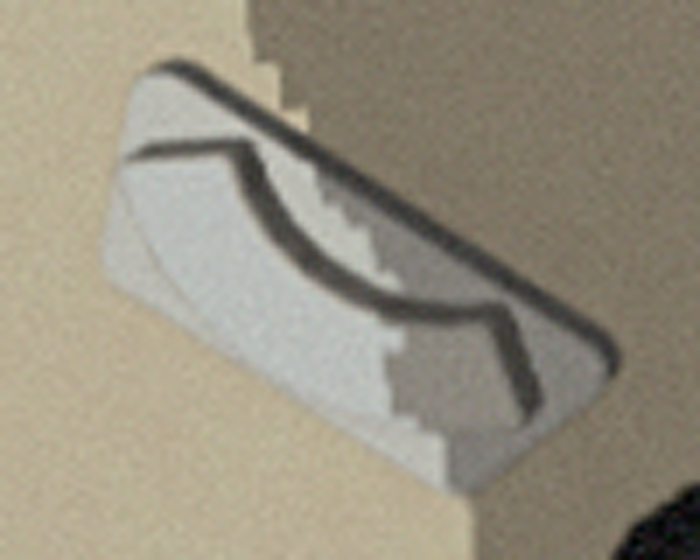

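```bash
python3 - <<'E'
from h import *
import pickle
c=pickle.load(open("w8.pkl","rb"))
m=[(145,60),(622,368),(458,498),(100,285)]
X=ray(c,[(110+(a+.5)/7-.5,245+(b+.5)/7-.5) for a,b in m],[.004,.003,.003,.003]); print(X.round(4)); 
for i in range(4): d=X[(i+1)%4]-X[i]; print(np.linalg.norm(d),np.degrees(np.arctan2(d[1],d[0])))
print(X.mean(0))
E
```

```text
[[0.4059 0.075  0.004 ]
 [0.4333 0.1121 0.003 ]
 [0.4457 0.0963 0.003 ]
 [0.4262 0.0674 0.003 ]]
0.046144645504995606 53.41082695225674
0.01998625097748797 -51.910463443282
0.03491967694450467 -123.89332569209188
0.021777031687727103 159.3438476352511
[0.42777158 0.08769582 0.00325   ]
```

>>> jog_arm:
  series:
    - [0.0017,-0.0003,0.019,0]
    - [0.0017,-0.0003,0.019,0]
    - [0.0017,-0.0003,0.016,0]
    - [0,0,0,0]
    - [0,0,0,0]
    - [0,0,0,0]
    - [0,0,0,0]
    - [0,0,0,0]

```text
time: 10.5
eef_pos: [0.4192, 0.1878, 0.0221]
tcp_rot: [0.004, 1.0, -0.008, -0.009]
contact_force: [0.1, 0.8, -0.2]
opening: 0.761
```

```bash
python3 - <<'E'
from h import *
plan([0.4073,0.1842,0.014],np.pi/2)
E
```

```text
t 10.50 p [0.4192 0.1878 0.0221] yaw 1.563 d [-0.0119 -0.0036 -0.0081] spin -0.008 q6 -1.35 F [ 0.1  0.8 -0.2] op 0.761
1 [[0.0117, -0.0036, 0.0083, -0.008]]
```

>>> jog_arm:
  series:
    - [0.006,-0.002,0.002,-0.004]
    - [0.005,-0.0015,0.003,-0.004]
    - [0,0,0.002,0]
    - [0,0,0,0]
    - [0,0,0,0]
    - [0,0,0,0]
    - [0,0,0,0]
    - [0,0,0,0]

```text
time: 11.17
eef_pos: [0.4086, 0.1845, 0.0172]
tcp_rot: [-0.0, 1.0, -0.007, -0.006]
contact_force: [0.3, 0.5, 0.3]
opening: 0.759
```

```bash
python3 - <<'E'
from h import *
plan([0.4073,0.1842,0.014],np.pi/2)
E
```

```text
t 11.17 p [0.4086 0.1845 0.0172] yaw 1.572 d [-0.0013 -0.0003 -0.0032] spin 0.001 q6 -1.36 F [0.3 0.5 0.3] op 0.759
1 [[0.0013, -0.0003, 0.0032, 0.001]]
```

>>> jog_arm:
  series:
    - [0.001,0,0.003,0]
    - [0,0,0,0]
    - [0,0,0,0]
    - [0,0,0,0]
    - [0,0,0,0]
    - [0,0,0,0]
    - [0,0,0,0]
    - [0,0,0,0]
  grip: 0.03

```text
time: 11.83
eef_pos: [0.408, 0.1846, 0.0146]
tcp_rot: [-0.001, 1.0, -0.007, -0.006]
contact_force: [-0.8, 0.7, 0.2]
opening: 0.466
```

>>> jog_arm:
  series:
    - [0,0,-0.02,0]
    - [0,0,-0.03,0]
    - [0,0,-0.03,0]
    - [0,0,-0.02,0]
    - [0,0,0,0]
    - [0,0,0,0]
    - [0,0,0,0]
    - [0,0,0,0]

```text
time: 12.5
eef_pos: [0.406, 0.1852, 0.1133]
tcp_rot: [-0.0, 1.0, -0.008, -0.01]
contact_force: [0.4, -0.3, -1.7]
opening: 0.465
```

```bash
python3 - <<'E'
from h import *
plan([0.562,0.374,0.12],np.pi/2)
E
```

```text
t 12.50 p [0.406  0.1852 0.1133] yaw 1.572 d [0.156  0.1888 0.0067] spin 0.001 q6 -1.36 F [ 0.4 -0.3 -1.7] op 0.465
7 [[-0.0223, 0.0269, -0.0018, 0.0], [-0.0223, 0.0269, -0.0018, 0.0], [-0.0223, 0.0269, -0.0018, 0.0], [-0.0223, 0.0269, -0.0018, 0.0], [-0.0223, 0.0269, -0.0018, 0.0], [-0.0223, 0.0269, -0.0018, 0.0], [-0.0223, 0.0269, -0.0018, 0.0]]
```

>>> jog_arm:
  series:
    - [-0.022,0.027,-0.003,0]
    - [-0.022,0.027,-0.003,0]
    - [-0.022,0.027,-0.003,0]
    - [-0.022,0.027,-0.003,0]
    - [-0.022,0.027,-0.003,0]
    - [-0.022,0.025,-0.003,0]
    - [-0.019,0.019,0,0]
    - [0,0,0,0]

```text
time: 13.17
eef_pos: [0.5518, 0.3676, 0.1004]
tcp_rot: [0.001, 1.0, -0.014, -0.025]
contact_force: [-0.8, -1.2, -0.1]
opening: 0.465
```

```bash
python3 - <<'E'
from h import *
plan([0.564,0.3735,0.062],np.pi/2,4)
E
```

```text
t 13.17 p [0.5518 0.3676 0.1004] yaw 1.569 d [ 0.0122  0.0059 -0.0384] spin -0.002 q6 -1.13 F [-0.8 -1.2 -0.1] op 0.465
4 [[-0.0035, 0.0017, 0.0094, -0.0], [-0.0035, 0.0017, 0.0094, -0.0], [-0.0035, 0.0017, 0.0094, -0.0], [-0.0035, 0.0017, 0.0094, -0.0]]
```

>>> jog_arm:
  series:
    - [-0.004,0.002,0.0095,0]
    - [-0.004,0.002,0.0095,0]
    - [-0.003,0.001,0.0095,0]
    - [-0.002,0.001,0.008,0]
    - [0,0,0,0]
    - [0,0,0,0]
    - [0,0,0,0]
    - [0,0,0,0]

```text
time: 13.83
eef_pos: [0.5573, 0.3691, 0.049]
tcp_rot: [0.001, 0.999, -0.018, -0.034]
contact_force: [-0.5, 0.2, -0.0]
opening: 0.466
```

```bash
python3 - <<'E'
from h import *
plan([0.5643,0.3735,0.043],np.pi/2,3)
c=vision.get_calibration("wrist"); cv2.imwrite("pics/w9.png",vision.read_camera("wrist")[:,:,::-1])
print(proj(c,[[.563,.374,.035]]))
E
```

```text
t 13.83 p [0.5573 0.3691 0.049 ] yaw 1.569 d [ 0.007   0.0044 -0.006 ] spin -0.001 q6 -1.13 F [-0.5  0.2 -0. ] op 0.466
3 [[-0.0025, 0.0015, 0.0018, -0.0], [-0.0025, 0.0015, 0.0018, -0.0], [-0.0025, 0.0015, 0.0018, -0.0]]
[[334.12894189 324.27834542]]
```

View pics/w9.png

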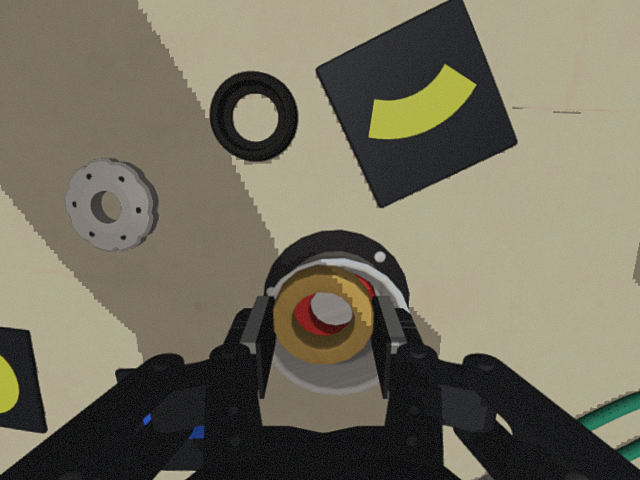

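>>> jog_arm:
  series:
    - [-0.0025,0.0015,-0.001,0]
    - [-0.0025,0.0015,0,0]
    - [-0.0025,0.0015,0,0]
    - [0,0,0,0]
    - [0,0,0,0]
    - [0,0,0,0]
    - [0,0,0,0]
    - [0,0,0,0]

```text
time: 14.55
eef_pos: [0.5676, 0.375, 0.0534]
tcp_rot: [0.001, 0.999, -0.017, -0.031]
contact_force: [-1.3, -0.3, -0.4]
opening: 0.467
```

```bash
python3 - <<'E'
from h import *
plan([0.5643,0.3735,0.043],np.pi/2,3)
s,p,R=pose(); print(R[:,2]) 
c=vision.get_calibration("wrist"); cv2.imwrite("pics/w10.png",vision.read_camera("wrist")[200:400,220:430,::-1].repeat(3,0).repeat(3,1))
print(proj(c,[[.563,.374,.035]]))
E
```

```text
t 14.55 p [0.5676 0.375  0.0534] yaw 1.569 d [-0.0033 -0.0015 -0.0104] spin -0.002 q6 -1.13 F [-1.3 -0.3 -0.4] op 0.467
3 [[0.0009, -0.0004, 0.0035, -0.001], [0.0009, -0.0004, 0.0035, -0.001], [0.0009, -0.0004, 0.0035, -0.001]]
[-0.06255368 -0.03305177 -0.99749417]
[[320.52122154 297.54503836]]
```

View pics/w10.png

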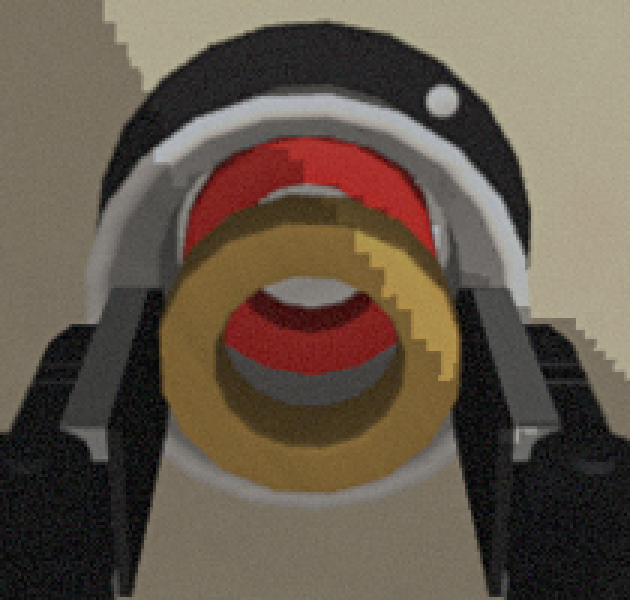

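>>> jog_arm:
  series:
    - [0.0012,-0.0002,0.003,0]
    - [0.001,0,0.003,0]
    - [0,0,0.003,0]
    - [0,0,0,0]
    - [0,0,0,0]
    - [0,0,0,0]
    - [0,0,0,0]
    - [0,0,0,0]

```text
time: 15.27
eef_pos: [0.5637, 0.3741, 0.0426]
tcp_rot: [0.001, 0.999, -0.017, -0.032]
contact_force: [-0.4, 0.8, -0.9]
opening: 0.466
```

```bash
python3 - <<'E'
from h import *
plan([0.5643,0.3743,0.043],np.pi/2,3)
E
```

```text
t 15.27 p [0.5637 0.3741 0.0426] yaw 1.569 d [0.0006 0.0002 0.0004] spin -0.001 q6 -1.13 F [-0.4  0.8 -0.9] op 0.466
3 [[-0.0002, 0.0001, -0.0001, -0.0], [-0.0002, 0.0001, -0.0001, -0.0], [-0.0002, 0.0001, -0.0001, -0.0]]
```

Centred; release, lift away to view the tube and clamp.

>>> jog_arm:
  series:
    - [0,0,0,0]
    - [0,0,0,0]
    - [0,0,0,0]
    - [0,0,0,0]
    - [0,0,0,0]
    - [0,0,0,0]
    - [0,0,0,0]
    - [0,0,0,0]
  grip: 0.065

```text
time: 15.93
eef_pos: [0.5647, 0.3635, 0.0412]
tcp_rot: [-0.001, 0.999, -0.029, -0.034]
contact_force: [-0.4, -0.5, 0.5]
opening: 0.763
```

>>> jog_arm:
  series:
    - [0,0,-0.02,0]
    - [0.005,-0.005,-0.025,0]
    - [0.012,-0.025,-0.02,0]
    - [0.015,-0.025,0,0]
    - [0.015,-0.025,0,0]
    - [0.01,-0.01,0,0]
    - [0,0,0,0]
    - [0,0,0,0]

```text
time: 16.6
eef_pos: [0.5112, 0.2788, 0.1203]
tcp_rot: [-0.004, 0.999, -0.027, -0.031]
contact_force: [0.2, -0.1, -0.7]
opening: 0.76
```

```bash
python3 - <<'E'
from h import *
c=vision.get_calibration("wrist"); cv2.imwrite("pics/w11.png",vision.read_camera("wrist")[:,:,::-1])
plan([0.515,0.263,0.05],np.pi/2)
print(proj(c,[[.515,.263,.006],[.6206,.1599,.004]]))
E
```

```text
t 16.65 p [0.5113 0.2791 0.1202] yaw 1.581 d [ 0.0037 -0.0161 -0.0702] spin 0.010 q6 -1.22 F [-0.1 -0.1 -0.2] op 0.761
3 [[-0.0027, -0.0041, 0.0235, 0.003], [-0.0027, -0.0041, 0.0235, 0.003], [-0.0027, -0.0041, 0.0235, 0.003]]
[[307.76554785 254.30265303]
 [178.0981263  379.05984285]]
```

View pics/w11.png

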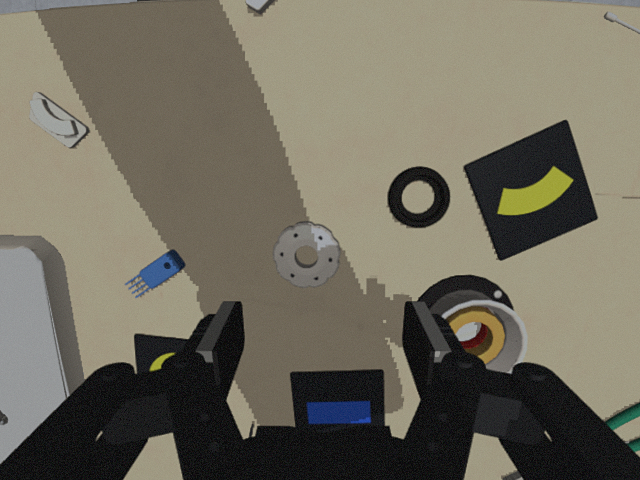

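```bash
python3 - <<'E'
import cv2
im=cv2.imread("pics/w11.png")
cv2.imwrite("pics/w11c.png",cv2.resize(im[265:390,405:540],None,fx=4.5,fy=4.5,interpolation=cv2.INTER_CUBIC))
E
```

```text
(no output)
```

View pics/w11c.png

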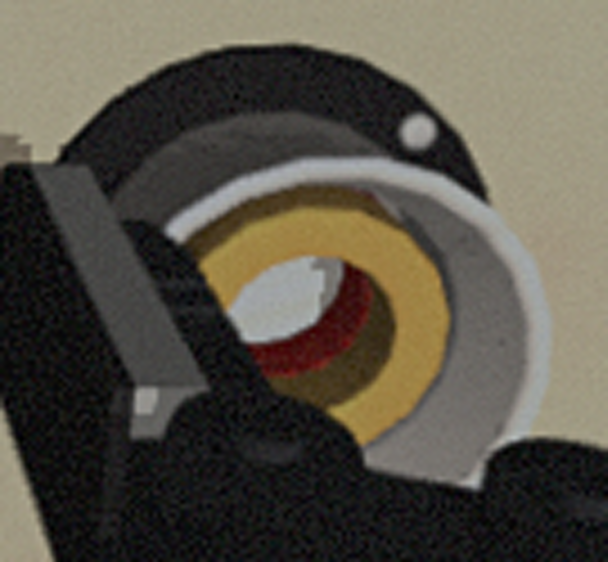

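```bash
python3 - <<'E'
from h import *
c=vision.get_calibration("wrist")
im=cv2.imread("pics/w11.png")
x0,y0,k=405,265,4.5
o=cv2.resize(im[265:390,405:540],None,fx=k,fy=k,interpolation=cv2.INTER_CUBIC)
t=np.linspace(0,2*np.pi,80)
def circ(r,z,col):
    X=np.c_[.5632+r*np.cos(t),.3745+r*np.sin(t),np.full(80,z)]
    q=(proj(c,X)-[x0,y0]+.5)*k
    cv2.polylines(o,[q.astype(int)],True,col,1)
circ(.0335,.035,(255,0,0)); circ(.021,.029,(0,255,0)); circ(.0125,.029,(0,255,0)); circ(.021,.017,(0,0,255));circ(.0125,.005,(255,0,255))
cv2.imwrite("pics/w11d.png",o)
E
```

```text
(no output)
```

View pics/w11d.png

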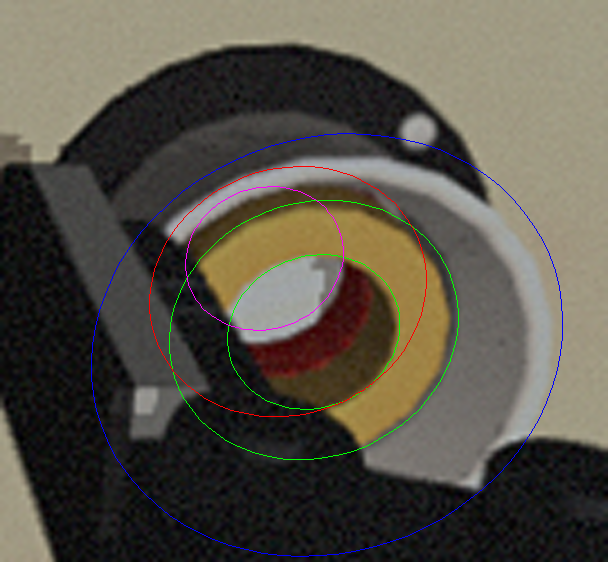

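>>> jog_arm:
  series:
    - [-0.003,-0.004,0.022,0.003]
    - [-0.003,-0.004,0.022,0.003]
    - [-0.003,-0.004,0.022,0.003]
    - [0,0,0.01,0]
    - [0,0,0,0]
    - [0,0,0,0]
    - [0,0,0,0]
    - [0,0,0,0]

```text
time: 17.32
eef_pos: [0.5219, 0.27, 0.0447]
tcp_rot: [-0.002, 0.999, -0.025, -0.026]
contact_force: [-0.7, -0.2, 0.2]
opening: 0.763
```

```bash
python3 - <<'E'
from h import *
c=vision.get_calibration("wrist"); cv2.imwrite("pics/w12.png",vision.read_camera("wrist")[:,:,::-1])
plan([0.515,0.2632,0.011],np.pi/2,2); s,p,R=pose(); print(R[:,2])
print(proj(c,[[.515,.263,.010],[.6206,.1599,.004]]))
E
```

```text
t 17.37 p [0.5222 0.2701 0.0451] yaw 1.576 d [-0.0072 -0.0069 -0.0341] spin 0.006 q6 -1.24 F [ 0.4 -0.   0.4] op 0.758
2 [[0.0027, -0.0026, 0.0174, 0.003], [0.0027, -0.0026, 0.0174, 0.003]]
[-0.05195855 -0.04961279 -0.9974161 ]
[[310.48551522 278.82577927]
 [139.46789513 437.59183748]]
```

View pics/w12.png

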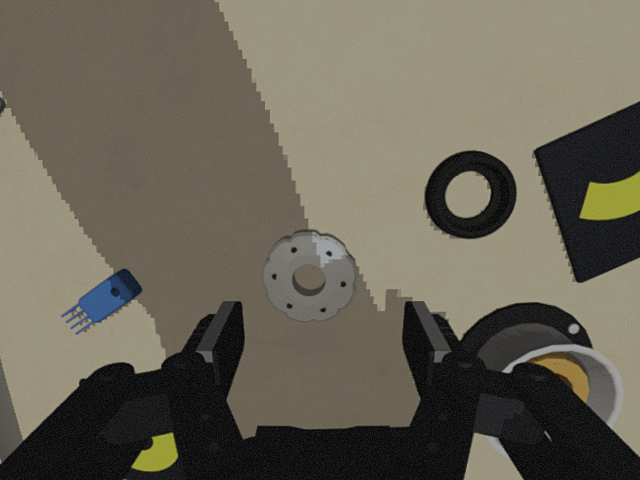

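>>> jog_arm:
  series:
    - [0.003,-0.0025,0.008,0.003]
    - [0.003,-0.0025,0.008,0.003]
    - [0,0,0.006,0]
    - [0,0,0.006,0]
    - [0,0,0,0]
    - [0,0,0,0]
    - [0,0,0,0]
    - [0,0,0,0]

```text
time: 18.03
eef_pos: [0.515, 0.2637, 0.0173]
tcp_rot: [0.001, 0.999, -0.024, -0.024]
contact_force: [0.2, 0.8, 0.2]
opening: 0.759
```

```bash
python3 - <<'E'
from h import *
plan([0.514,0.2627,0.011],np.pi/2,2)
E
```

```text
t 18.03 p [0.515  0.2637 0.0173] yaw 1.570 d [-0.001  -0.001  -0.0063] spin -0.001 q6 -1.23 F [0.2 0.8 0.2] op 0.759
2 [[0.0004, -0.0004, 0.0032, -0.0], [0.0004, -0.0004, 0.0032, -0.0]]
```

>>> jog_arm:
  series:
    - [0.0004,-0.0004,0.003,0]
    - [0.0004,-0.0004,0.003,0]
    - [0,0,0,0]
    - [0,0,0,0]
    - [0,0,0,0]
    - [0,0,0,0]
    - [0,0,0,0]
    - [0,0,0,0]
  grip: 0.058

```text
time: 18.7
eef_pos: [0.5147, 0.2628, 0.0116]
tcp_rot: [0.001, 0.999, -0.024, -0.023]
contact_force: [-0.0, 0.3, -0.7]
opening: 0.682
```

```bash
python3 - <<'E'
from h import *
plan([0.514,0.2627,0.011],np.pi/2,2)
c=vision.get_calibration("wrist"); cv2.imwrite("pics/w13.png",vision.read_camera("wrist")[:,:,::-1])
E
```

```text
t 18.70 p [0.5147 0.2628 0.0116] yaw 1.570 d [-0.0007 -0.0001 -0.0006] spin -0.001 q6 -1.23 F [-0.   0.3 -0.7] op 0.682
2 [[0.0004, -0.0001, 0.0003, -0.001], [0.0004, -0.0001, 0.0003, -0.001]]
```

View pics/w13.png

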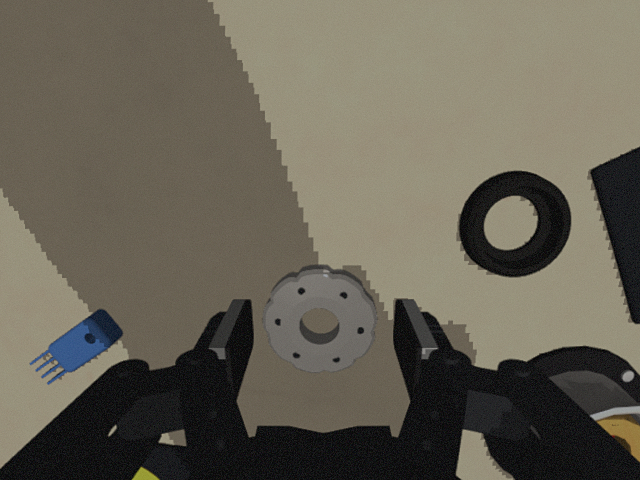

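Well centred (clamp at (320,320)). Close.

>>> jog_arm:
  series:
    - [0,0,0,0]
    - [0,0,0,0]
    - [0,0,0,0]
    - [0,0,0,0]
    - [0,0,0,0]
    - [0,0,0,0]
    - [0,0,0,0]
    - [0,0,0,0]
  grip: 0.038
  grip_force: 40

```text
time: 19.42
eef_pos: [0.5153, 0.2631, 0.0123]
tcp_rot: [0.001, 0.999, -0.024, -0.022]
contact_force: [0.6, 0.6, -0.3]
opening: 0.5
```

>>> jog_arm:
  series:
    - [0,0,-0.01,0]
    - [0,0,-0.02,0]
    - [0,0,-0.02,0]
    - [0,0,0,0]
    - [0,0,0,0]
    - [0,0,0,0]
    - [0,0,0,0]
    - [0,0,0,0]

```text
time: 20.08
eef_pos: [0.5153, 0.2647, 0.0622]
tcp_rot: [0.001, 0.999, -0.025, -0.025]
contact_force: [0.1, -0.6, -0.3]
opening: 0.503
```

```bash
python3 - <<'E'
from h import *
c=vision.get_calibration("wrist"); cv2.imwrite("pics/w14.png",vision.read_camera("wrist")[:,:,::-1])
s,p,R=pose(); print(R[:,2])
plan([0.6206,0.1599,0.07],np.pi/2)
E
```

```text
[-0.05106558 -0.04920388 -0.99748247]
t 20.13 p [0.515  0.2647 0.0619] yaw 1.570 d [ 0.1056 -0.1048  0.0081] spin -0.001 q6 -1.23 F [-0.3 -0.  -0.4] op 0.501
5 [[-0.0211, -0.021, -0.0017, -0.0], [-0.0211, -0.021, -0.0017, -0.0], [-0.0211, -0.021, -0.0017, -0.0], [-0.0211, -0.021, -0.0017, -0.0], [-0.0211, -0.021, -0.0017, -0.0]]
```

View pics/w14.png

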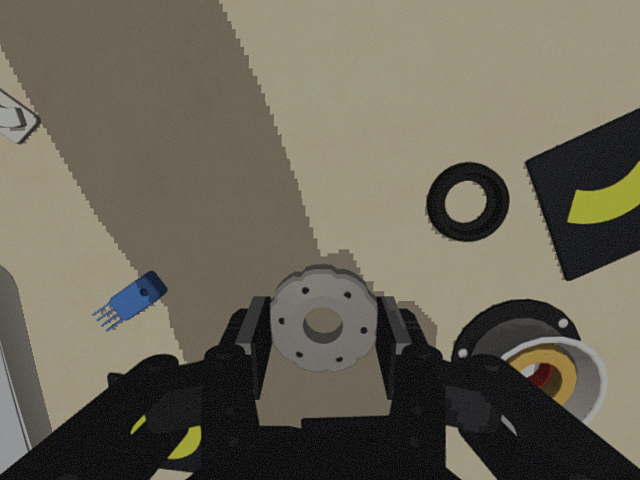

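>>> jog_arm:
  series:
    - [-0.021,-0.021,-0.005,0]
    - [-0.021,-0.021,-0.005,0]
    - [-0.021,-0.021,-0.005,0]
    - [-0.021,-0.021,-0.005,0]
    - [-0.019,-0.019,-0.005,0]
    - [0,0,0,0]
    - [0,0,0,0]
    - [0,0,0,0]

```text
time: 20.8
eef_pos: [0.6179, 0.1579, 0.0783]
tcp_rot: [-0.0, 0.999, -0.026, -0.033]
contact_force: [0.3, 0.1, 0.5]
opening: 0.5
```

```bash
python3 - <<'E'
from h import *
c=vision.get_calibration("wrist"); cv2.imwrite("pics/w15.png",vision.read_camera("wrist")[:,:,::-1])
s,p,R=pose(); print(R[:,2])
plan([0.6206,0.1599,0.04],np.pi/2)
E
```

```text
[-0.06665125 -0.05201822 -0.99641945]
t 20.85 p [0.6173 0.1582 0.0779] yaw 1.574 d [ 0.0033  0.0017 -0.0379] spin 0.003 q6 -1.44 F [-0.8 -0.2 -0.4] op 0.502
2 [[-0.0029, 0.0018, 0.0187, 0.001], [-0.0029, 0.0018, 0.0187, 0.001]]
```

View pics/w15.png

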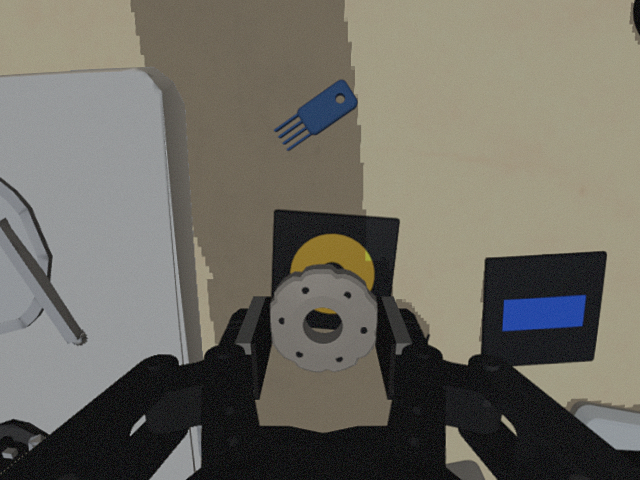

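```bash
python3 - <<'E'
from h import *
c=vision.get_calibration("wrist"); 
print("disc",ray(c,[(332.5,274),(290,275),(375,275),(333,233)],[.004]*4))
print("base edge",ray(c,[(190,330),(165,100)],[.02]*2), ray(c,[(210,330)],[0]))
X=ray(c,[(485,258),(606,252),(594,360),(482,366)],[.004]*4);print("barpad",X.mean(0))
for i in range(4): d=X[(i+1)%4]-X[i]; print(np.linalg.norm(d).round(4),np.arctan2(d[1],d[0]).round(4))
s,p,R=pose(); print(ray(c,[(322,321)],[p[2]-.004])-p)
m=[(278,131),(291,149),(343,80),(357,97)]
X=ray(c,m,[.007]*4); a=(X[0]+X[1])/2;b=(X[2]+X[3])/2;d=b-a
print(a,b,np.linalg.norm(d),np.arctan2(d[1],d[0]),(a+b)/2)
E
```

```text
disc [[0.62055873 0.16066267 0.004     ]
 [0.62166407 0.13578901 0.004     ]
 [0.62071977 0.18527999 0.004     ]
 [0.59614125 0.16074652 0.004     ]]
base edge [[0.65091717 0.07919645 0.02      ]
 [0.52519854 0.07632312 0.02      ]] [[0.66090479 0.083416   0.        ]]
barpad [0.64208045 0.28584043 0.004     ]
0.0705 1.6345
0.0699 0.0881
0.0706 -1.5092
0.0698 -3.0544
[[-5.17981639e-04  4.22857211e-05 -4.00000000e-03]]
[0.54510513 0.13462515 0.007     ] [0.51916286 0.16899524 0.007     ] 0.043061643271667525 2.217357382685768 [0.532134  0.1518102 0.007    ]
```

>>> jog_arm:
  series:
    - [-0.003,0.002,0.016,0]
    - [-0.003,0.002,0.016,0]
    - [0,0,0.012,0]
    - [0,0,0,0]
    - [0,0,0,0]
    - [0,0,0,0]
    - [0,0,0,0]
    - [0,0,0,0]

```text
time: 21.52
eef_pos: [0.6149, 0.1643, 0.0284]
tcp_rot: [-0.004, 0.999, -0.026, -0.037]
contact_force: [-0.6, -0.1, -0.1]
opening: 0.5
```

```bash
python3 - <<'E'
from h import *
s,p,R=pose(); print(R[:,2])
plan([0.6215,0.161,0.018],np.pi/2,3)
E
```

```text
[-0.07337169 -0.05268636 -0.99591202]
t 21.52 p [0.6149 0.1643 0.0284] yaw 1.580 d [ 0.0066 -0.0033 -0.0104] spin 0.010 q6 -1.43 F [-0.6 -0.1 -0.1] op 0.500
3 [[-0.0024, -0.001, 0.0033, 0.003], [-0.0024, -0.0009, 0.0033, 0.003], [-0.0024, -0.0009, 0.0033, 0.003]]
```

>>> jog_arm:
  series:
    - [-0.0024,-0.001,0.003,0.003]
    - [-0.0024,-0.001,0.003,0.003]
    - [-0.0024,-0.001,0.003,0.003]
    - [0,0,0,0]
    - [0,0,0,0]
    - [0,0,0,0]
    - [0,0,0,0]
    - [0,0,0,0]

```text
time: 22.18
eef_pos: [0.6243, 0.1602, 0.0206]
tcp_rot: [0.002, 0.999, -0.026, -0.034]
contact_force: [0.1, 0.9, -0.6]
opening: 0.499
```

```bash
python3 - <<'E'
from h import *
s,p,R=pose(); print(R[:,2])
plan([0.6215,0.161,0.018],np.pi/2,3)
E
```

```text
[-0.06860368 -0.05214495 -0.9962803 ]
t 22.18 p [0.6243 0.1602 0.0206] yaw 1.569 d [-0.0028  0.0008 -0.0026] spin -0.001 q6 -1.43 F [ 0.1  0.9 -0.6] op 0.499
3 [[0.0009, 0.0003, 0.0009, -0.0], [0.0009, 0.0003, 0.0009, -0.0], [0.0009, 0.0003, 0.0009, -0.0]]
```

>>> jog_arm:
  series:
    - [0.0015,0.0005,0.002,0]
    - [0,0,0,0]
    - [0,0,0,0]
    - [0,0,0,0]
    - [0,0,0,0]
    - [0,0,0,0]
    - [0,0,0,0]
    - [0,0,0,0]

```text
time: 22.85
eef_pos: [0.6223, 0.1609, 0.0187]
tcp_rot: [0.001, 0.999, -0.026, -0.034]
contact_force: [-0.1, 0.8, 0.3]
opening: 0.499
```

>>> jog_arm:
  series:
    - [0,0,0,0]
    - [0,0,0,0]
    - [0,0,0,0]
    - [0,0,0,0]
    - [0,0,0,0]
    - [0,0,0,0]
    - [0,0,-0.005,0]
    - [0,0,-0.01,0]
  grip: 0.062

```text
time: 23.52
eef_pos: [0.6221, 0.1615, 0.0327]
tcp_rot: [0.001, 0.999, -0.026, -0.036]
contact_force: [-0.2, 0.6, -0.5]
opening: 0.729
```

>>> jog_arm:
  series:
    - [0,0,-0.025,0]
    - [0.01,0,-0.03,0]
    - [0.02,0,-0.015,0]
    - [0.02,0,0,0]
    - [0.01,0,0,0]
    - [0,0,0,0]
    - [0,0,0,0]
    - [0,0,0,0]

```text
time: 24.18
eef_pos: [0.57, 0.1663, 0.1204]
tcp_rot: [0.002, 0.999, -0.025, -0.03]
contact_force: [0.9, 0.4, 0.0]
opening: 0.726
```

```bash
python3 - <<'E'
from h import *
c=vision.get_calibration("wrist"); cv2.imwrite("pics/w16.png",vision.read_camera("wrist")[:,:,::-1])
print(proj(c,[[.6207,.1607,.004],[.6207,.1607,.014]]))
s,p,R=pose(); print(R[:,2])
plan([0.527,0.157,0.06],0.645)
E
```

```text
[[322.5537852  315.67758462]
 [321.82822436 321.91138353]]
[-0.0590837  -0.05074963 -0.99696218]
t 24.23 p [0.5703 0.1663 0.1203] yaw 1.569 d [-0.0433 -0.0093 -0.0603] spin 0.924 q6 -1.41 F [0.2 0.6 0.2] op 0.724
9 [[0.0044, -0.0007, 0.007, 0.103], [0.0043, -0.0011, 0.007, 0.103], [0.0042, -0.0016, 0.007, 0.103], [0.004, -0.002, 0.007, 0.103], [0.0038, -0.0024, 0.007, 0.103], [0.0035, -0.0028, 0.007, 0.103], [0.0032, -0.0031, 0.007, 0.103], [0.0029, -0.0034, 0.007, 0.103], [0.0025, -0.0037, 0.007, 0.103]]
```

View pics/w16.png

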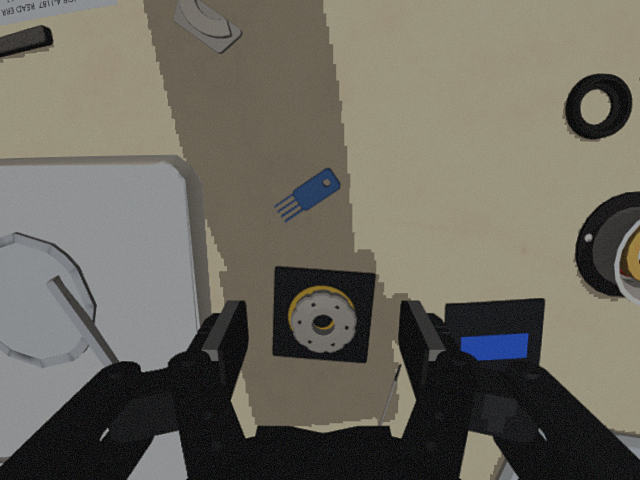

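>>> jog_arm:
  series:
    - [0.005,-0.001,0.006,0.115]
    - [0.005,-0.001,0.006,0.115]
    - [0.005,-0.002,0.006,0.115]
    - [0.0045,-0.002,0.006,0.115]
    - [0.0045,-0.003,0.006,0.115]
    - [0.004,-0.003,0.006,0.115]
    - [0.003,-0.003,0.006,0.115]
    - [0,0,0,0]
  grip: 0.045

```text
time: 24.9
eef_pos: [0.5365, 0.1595, 0.0766]
tcp_rot: [0.412, 0.91, -0.036, -0.017]
contact_force: [0.3, 0.2, 0.4]
opening: 0.527
```

```bash
python3 - <<'E'
from h import *
c=vision.get_calibration("wrist"); cv2.imwrite("pics/w17.png",vision.read_camera("wrist")[:,:,::-1])
print(proj(c,[[.5276,.1573,.010]]))
s,p,R=pose(); print(R[:,2])
plan([0.5276,0.1573,0.04],0.645)
E
```

```text
[[316.21438195 259.11835311]]
[-0.05902825 -0.05081393 -0.99696219]
t 24.95 p [0.5372 0.1595 0.0773] yaw 0.725 d [-0.0096 -0.0022 -0.0373] spin 0.080 q6 -0.57 F [-0.2  0.5  0.7] op 0.525
2 [[0.0023, -0.0029, 0.0189, 0.04], [0.0022, -0.003, 0.0189, 0.04]]
```

View pics/w17.png

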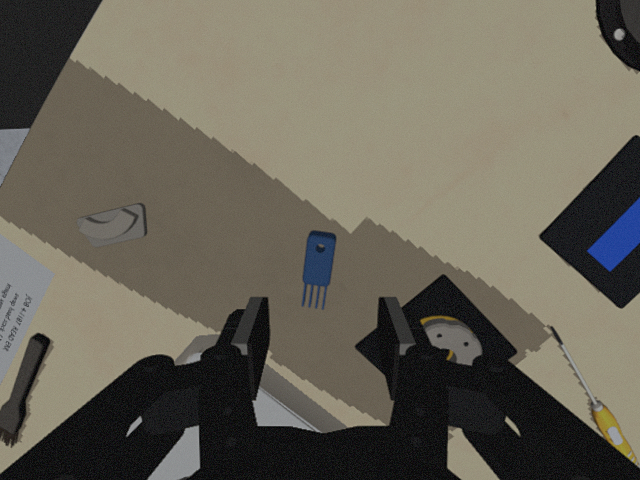

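```bash
python3 - <<'E'
from h import *
plan([0.5284,0.158,0.013],0.645,5)
E
```

```text
t 24.95 p [0.5372 0.1595 0.0773] yaw 0.725 d [-0.0088 -0.0015 -0.0643] spin 0.080 q6 -0.57 F [-0.2  0.5  0.7] op 0.525
5 [[0.0009, -0.0005, 0.0129, 0.016], [0.0009, -0.0005, 0.0129, 0.016], [0.0009, -0.0005, 0.0129, 0.016], [0.0009, -0.0006, 0.0129, 0.016], [0.0009, -0.0006, 0.0129, 0.016]]
```

>>> jog_arm:
  series:
    - [0.002,-0.002,0.011,0.04]
    - [0.002,-0.002,0.011,0.04]
    - [0,0,0.011,0]
    - [0,0,0.008,0]
    - [0,0,0,0]
    - [0,0,0,0]
    - [0,0,0,0]
    - [0,0,0,0]

```text
time: 25.62
eef_pos: [0.5353, 0.1577, 0.0368]
tcp_rot: [0.44, 0.897, -0.034, -0.013]
contact_force: [-0.3, -0.5, -0.6]
opening: 0.524
```

```bash
python3 - <<'E'
from h import *
plan([0.5284,0.158,0.013],0.645,3)
c=vision.get_calibration("wrist"); cv2.imwrite("pics/w18.png",vision.read_camera("wrist")[:,:,::-1])
print(proj(c,[[.5284,.158,.010]]))
s,p,R=pose(); print(R[:,2])
E
```

```text
t 25.62 p [0.5353 0.1577 0.0368] yaw 0.658 d [-0.0069  0.0003 -0.0238] spin 0.013 q6 -0.50 F [-0.3 -0.5 -0.6] op 0.524
3 [[0.0015, -0.0012, 0.008, 0.004], [0.0015, -0.0012, 0.008, 0.004], [0.0015, -0.0012, 0.008, 0.004]]
[[313.73134167 288.85658457]]
[-0.0526558  -0.05011508 -0.99735442]
```

View pics/w18.png

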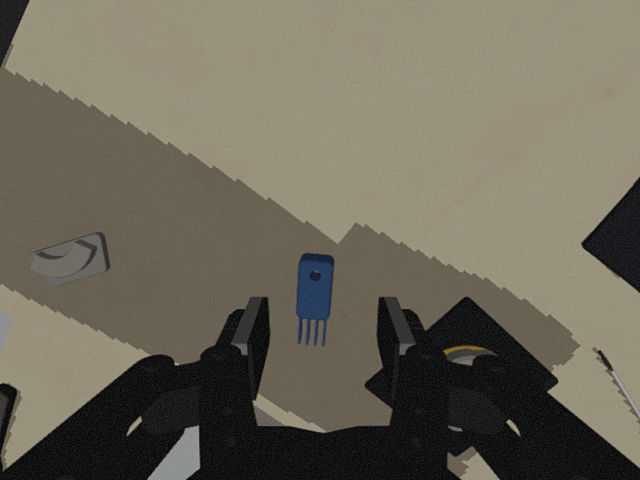

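>>> jog_arm:
  series:
    - [0.002,-0.001,0.007,0.01]
    - [0.002,-0.001,0.007,0.01]
    - [0.001,-0.0005,0.006,0]
    - [0,0,0,0]
    - [0,0,0,0]
    - [0,0,0,0]
    - [0,0,0,0]
    - [0,0,0,0]

```text
time: 26.33
eef_pos: [0.5291, 0.1597, 0.0159]
tcp_rot: [0.45, 0.893, -0.034, -0.012]
contact_force: [0.0, -0.6, -1.3]
opening: 0.528
```

```bash
python3 - <<'E'
from h import *
plan([0.5286,0.159,0.013],0.62,3)
c=vision.get_calibration("wrist"); cv2.imwrite("pics/w19.png",vision.read_camera("wrist")[:,:,::-1])
s,p,R=pose(); print(R[:,2])
E
```

```text
t 26.33 p [0.5291 0.1597 0.0159] yaw 0.637 d [-0.0005 -0.0007 -0.0029] spin 0.017 q6 -0.47 F [ 0.  -0.6 -1.3] op 0.528
3 [[-0.0001, -0.0002, 0.001, 0.006], [-0.0001, -0.0002, 0.001, 0.006], [-0.0001, -0.0002, 0.001, 0.006]]
[-0.05088694 -0.04988083 -0.99745798]
```

View pics/w19.png

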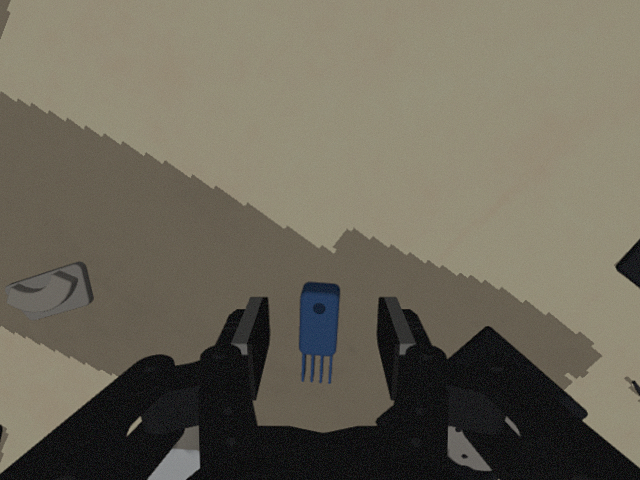

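>>> jog_arm:
  series:
    - [0,0,0.0025,0.01]
    - [0,0,0,0]
    - [0,0,0,0]
    - [0,0,0,0]
    - [0,0,0,0]
    - [0,0,0,0]
    - [0,0,0,0]
    - [0,0,0,0]
  grip: 0.005

```text
time: 27.05
eef_pos: [0.5299, 0.1596, 0.0142]
tcp_rot: [0.455, 0.89, -0.033, -0.011]
contact_force: [0.3, 0.3, 0.2]
opening: 0.17
```

>>> jog_arm:
  series:
    - [0,0,-0.01,0]
    - [0,0,-0.02,0]
    - [0,0,-0.02,0]
    - [0,0,-0.01,0]
    - [0,0,0,0]
    - [0,0,0,0]
    - [0,0,0,0]
    - [0,0,0,0]

```text
time: 27.72
eef_pos: [0.5319, 0.1626, 0.077]
tcp_rot: [0.455, 0.89, -0.034, -0.012]
contact_force: [-0.3, 0.1, -0.7]
opening: 0.174
```

```bash
python3 - <<'E'
from h import *
c=vision.get_calibration("wrist"); cv2.imwrite("pics/w20.png",vision.read_camera("wrist")[:,:,::-1])
s,p,R=pose(); print(R[:,2])
plan([0.642,0.2855,0.09],0.07)
E
```

```text
[-0.05197983 -0.04994707 -0.99739831]
t 27.77 p [0.5317 0.1625 0.0768] yaw 0.626 d [0.1103 0.123  0.0132] spin 0.556 q6 -0.46 F [0.2 0.5 0.1] op 0.172
6 [[0.0058, 0.0267, -0.0042, 0.093], [0.0082, 0.026, -0.0042, 0.093], [0.0106, 0.0252, -0.0042, 0.093], [0.0129, 0.0241, -0.0042, 0.093], [0.0151, 0.0228, -0.0042, 0.093], [0.0171, 0.0213, -0.0042, 0.093]]
```

View pics/w20.png

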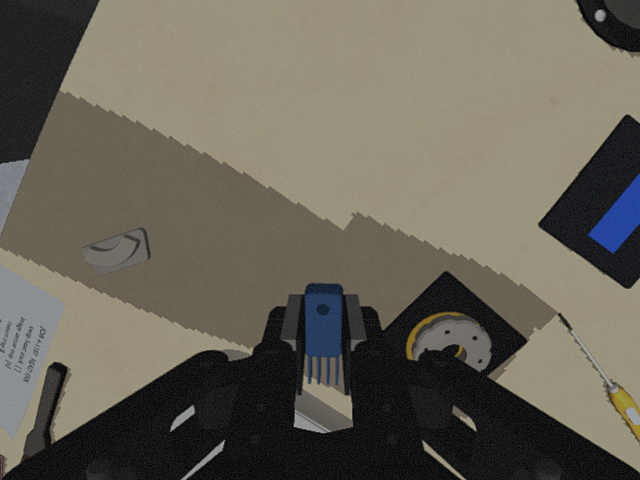

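>>> jog_arm:
  series:
    - [0.006,0.027,-0.006,0.093]
    - [0.009,0.027,-0.006,0.093]
    - [0.012,0.026,-0.006,0.093]
    - [0.014,0.025,-0.006,0.093]
    - [0.016,0.023,-0.006,0.093]
    - [0.019,0.018,-0.006,0.08]
    - [0,0,0,0]
    - [0,0,0,0]

```text
time: 28.43
eef_pos: [0.6389, 0.2948, 0.0874]
tcp_rot: [0.688, 0.725, -0.045, -0.008]
contact_force: [-1.1, -0.3, 0.2]
opening: 0.171
```

```bash
python3 - <<'E'
from h import *
c=vision.get_calibration("wrist"); cv2.imwrite("pics/w21.png",vision.read_camera("wrist")[:,:,::-1])
s,p,R=pose(); print(R[:,2])
plan([0.6418,0.293,0.04],0.073)
E
```

```text
[-0.07299888 -0.05441285 -0.99584658]
t 28.48 p [0.6386 0.2946 0.0874] yaw 0.050 d [ 0.0032 -0.0016 -0.0474] spin -0.023 q6 0.26 F [0.6 0.7 0.5] op 0.170
2 [[0.0003, 0.0034, 0.0235, -0.012], [0.0003, 0.0034, 0.0235, -0.012]]
```

View pics/w21.png

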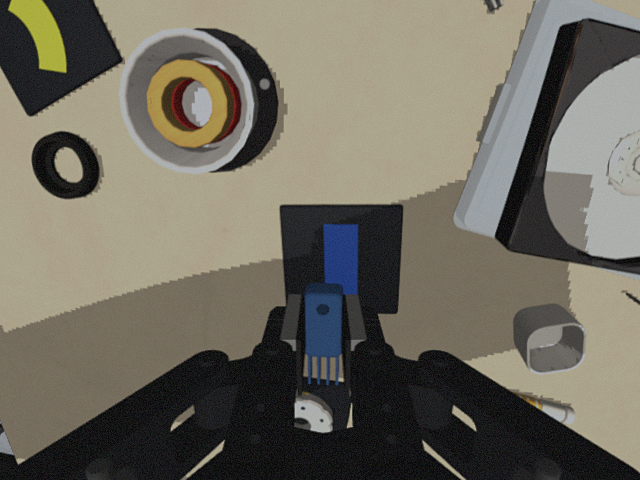

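```bash
python3 - <<'E'
from h import *
c=vision.get_calibration("wrist")
X=ray(c,[(281,205),(403,206),(397,313)],[.004]*3); print(X, (X[0]+X[2])/2); e=X[1]-X[2]; print(np.arctan2(e[1],e[0]))
print(ray(c,[(323,224),(358,224)],[.004]*2).mean(0))
plan([0.6418,0.293,0.03],0.073,4)
E
```

```text
[[0.60727164 0.3205837  0.004     ]
 [0.67678766 0.32488849 0.004     ]
 [0.6816212  0.25556968 0.004     ]] [0.64444642 0.28807669 0.004     ]
1.6404127707178406
[0.64223067 0.31160467 0.004     ]
t 28.48 p [0.6386 0.2946 0.0874] yaw 0.050 d [ 0.0032 -0.0016 -0.0574] spin -0.023 q6 0.26 F [0.6 0.7 0.5] op 0.170
4 [[0.0003, 0.0019, 0.0142, -0.006], [0.0003, 0.0019, 0.0142, -0.006], [0.0003, 0.0019, 0.0142, -0.006], [0.0002, 0.0019, 0.0142, -0.006]]
```

>>> jog_arm:
  series:
    - [0,0.002,0.014,-0.01]
    - [0,0.002,0.014,-0.01]
    - [0,0.002,0.014,0]
    - [0,0,0.01,0]
    - [0,0,0,0]
    - [0,0,0,0]
    - [0,0,0,0]
    - [0,0,0,0]

```text
time: 29.15
eef_pos: [0.6349, 0.2863, 0.0235]
tcp_rot: [0.68, 0.731, -0.051, -0.011]
contact_force: [-0.3, 0.3, 0.3]
opening: 0.166
```

```bash
python3 - <<'E'
from h import *
c=vision.get_calibration("wrist"); cv2.imwrite("pics/w22.png",vision.read_camera("wrist")[:,:,::-1])
s,p,R=pose(); print(R[:,2])
plan([0.6418,0.293,0.02],0.073)
E
```

```text
[-0.08531811 -0.05834659 -0.9946439 ]
t 29.20 p [0.635  0.2863 0.0237] yaw 0.071 d [ 0.0068  0.0067 -0.0037] spin -0.002 q6 0.24 F [ 0.1 -0.7  0. ] op 0.171
1 [[0.0063, 0.0075, 0.0027, -0.002]]
```

View pics/w22.png

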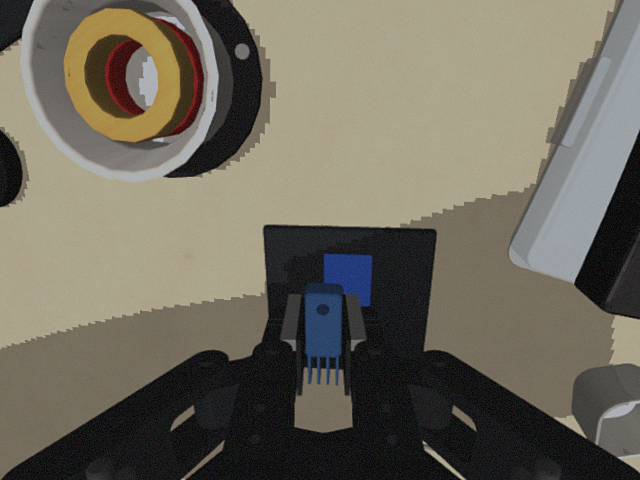

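>>> jog_arm:
  series:
    - [0.0025,0.0028,0,0]
    - [0.0025,0.0028,0,0]
    - [0.0022,0.0026,0,0]
    - [0,0,0,0]
    - [0,0,0,0]
    - [0,0,0,0]
    - [0,0,0,0]
    - [0,0,0,0]

```text
time: 29.87
eef_pos: [0.6461, 0.2965, 0.0266]
tcp_rot: [0.68, 0.732, -0.047, -0.01]
contact_force: [0.8, -0.4, -0.6]
opening: 0.172
```

```bash
python3 - <<'E'
from h import *
c=vision.get_calibration("wrist"); cv2.imwrite("pics/w23.png",vision.read_camera("wrist")[:,:,::-1])
s,p,R=pose(); print(R[:,2])
plan([0.643,0.294,0.02],0.073)
E
```

```text
[-0.07819607 -0.05621256 -0.99535196]
t 29.92 p [0.6461 0.2964 0.0266] yaw 0.072 d [-0.0031 -0.0024 -0.0066] spin -0.001 q6 0.24 F [ 0.5 -0.6 -0.2] op 0.172
1 [[-0.0018, -0.0027, 0.0069, -0.001]]
```

View pics/w23.png

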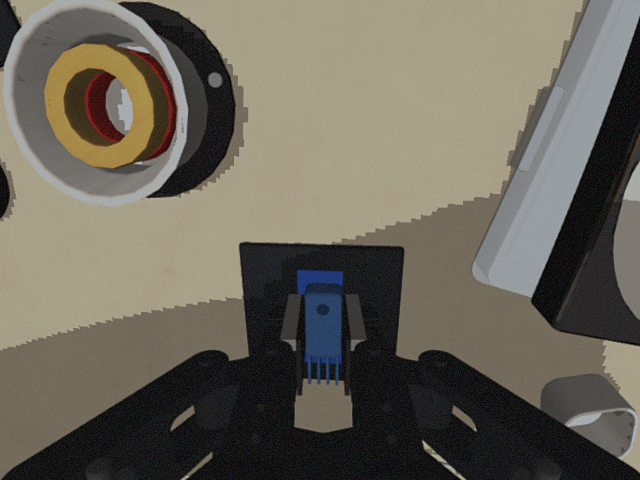

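>>> jog_arm:
  series:
    - [-0.0008,-0.001,0.003,0]
    - [-0.0008,-0.001,0.003,0]
    - [0,0,0,0]
    - [0,0,0,0]
    - [0,0,0,0]
    - [0,0,0,0]
    - [0,0,0,0]
    - [0,0,0,0]

```text
time: 30.58
eef_pos: [0.6428, 0.2936, 0.0195]
tcp_rot: [0.68, 0.732, -0.048, -0.01]
contact_force: [0.1, -0.0, -0.0]
opening: 0.172
```

```bash
python3 - <<'E'
from h import *
c=vision.get_calibration("wrist"); cv2.imwrite("pics/w24.png",vision.read_camera("wrist")[:,:,::-1])
s,p,R=pose(); print(R[:,2])
plan([0.643,0.294,0.02],0.073)
print(proj(c,[[.643,.287,.004]]), proj(c,[p-.007*R[:,0]+R[:,2]*.0142]))
E
```

```text
[-0.0797633  -0.056696   -0.99520017]
t 30.63 p [0.6428 0.2936 0.0195] yaw 0.071 d [0.0002 0.0004 0.0005] spin -0.002 q6 0.24 F [0.2 0.1 0.1] op 0.173
1 [[0.0004, 0.0002, -0.0005, -0.002]]
[[323.82938076 322.40153747]] [[321.4622238  326.73702722]]
```

View pics/w24.png

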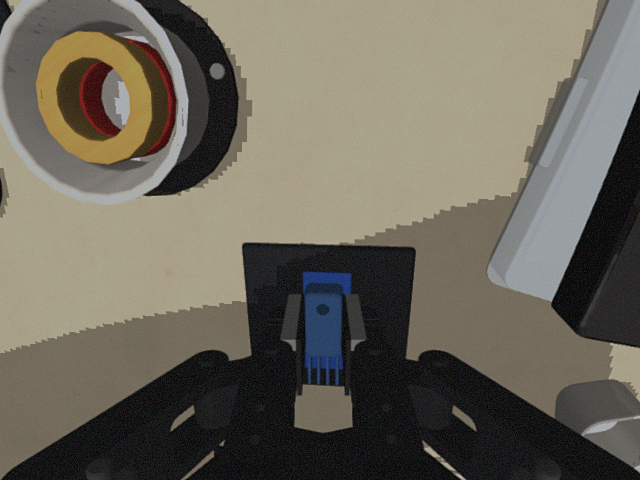

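Aligned to ~2 mm. Release and lift.

>>> jog_arm:
  series:
    - [0,0,0,0]
    - [0,0,0,0]
    - [0,0,0,0]
    - [0,0,0,0]
    - [0,0,0,0]
    - [0,0,-0.005,0]
    - [0,0,-0.015,0]
    - [0,0,-0.02,0]
  grip: 0.045

```text
time: 31.3
eef_pos: [0.6428, 0.2949, 0.0562]
tcp_rot: [0.68, 0.731, -0.052, -0.012]
contact_force: [0.3, -0.5, 0.2]
opening: 0.528
```

```bash
python3 - <<'E'
from h import *
c=vision.get_calibration("wrist"); cv2.imwrite("pics/w25.png",vision.read_camera("wrist")[:,:,::-1])
s,p,R=pose(); print(R[:,2])
print(proj(c,[[.643,.287,.004]]))
plan([0.46,0.12,0.12],-0.62)
E
```

```text
[-0.08079604 -0.0570092  -0.99509897]
[[330.28735354 286.24455059]]
t 31.35 p [0.6461 0.2961 0.0622] yaw 0.071 d [-0.1861 -0.1761  0.0578] spin 0.691 q6 0.24 F [1.8 1.2 3.8] op 0.527
8 [[-0.0205, -0.0253, -0.0041, 0.086], [-0.0226, -0.0234, -0.0041, 0.086], [-0.0246, -0.0214, -0.0041, 0.086], [-0.0263, -0.0192, -0.0041, 0.086], [-0.0279, -0.0168, -0.0041, 0.086], [-0.0292, -0.0144, -0.0041, 0.086], [-0.0304, -0.0118, -0.0041, 0.086], [-0.0313, -0.0091, -0.0041, 0.086]]
```

View pics/w25.png

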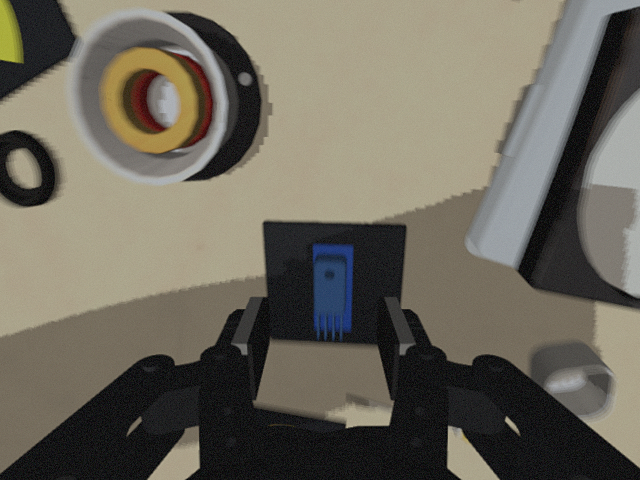

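>>> jog_arm:
  series:
    - [-0.02,-0.027,-0.006,0.086]
    - [-0.023,-0.026,-0.006,0.086]
    - [-0.026,-0.024,-0.006,0.086]
    - [-0.028,-0.022,-0.006,0.086]
    - [-0.03,-0.019,-0.006,0.086]
    - [-0.032,-0.016,-0.006,0.086]
    - [-0.032,-0.013,-0.004,0.086]
    - [-0.02,-0.008,0,0.086]

```text
time: 32.02
eef_pos: [0.4487, 0.1222, 0.136]
tcp_rot: [0.893, 0.447, -0.039, 0.011]
contact_force: [-0.2, 0.4, -0.1]
opening: 0.526
```

```bash
python3 - <<'E'
from h import *
s,p,R=pose(); print(R[:,2])
plan([0.428,0.088,0.1],-0.639)
E
```

```text
[-0.06021842 -0.05364273 -0.9967428 ]
t 32.02 p [0.4487 0.1222 0.136 ] yaw -0.643 d [-0.0207 -0.0342 -0.036 ] spin -0.004 q6 0.74 F [-0.2  0.4 -0.1] op 0.526
2 [[-0.0184, 0.0023, 0.0195, -0.002], [-0.0184, 0.0022, 0.0195, -0.002]]
```

>>> jog_arm:
  series:
    - [-0.01,0.001,0.011,0]
    - [-0.01,0.001,0.011,0]
    - [-0.01,0.001,0.01,0]
    - [0,0,0,0]
    - [0,0,0,0]
    - [0,0,0,0]
    - [0,0,0,0]
    - [0,0,0,0]

```text
time: 32.68
eef_pos: [0.4321, 0.0923, 0.113]
tcp_rot: [0.895, 0.445, -0.032, 0.014]
contact_force: [1.0, -0.3, 0.3]
opening: 0.528
```

```bash
python3 - <<'E'
from h import *
c=vision.get_calibration("wrist"); cv2.imwrite("pics/w26.png",vision.read_camera("wrist")[:,:,::-1])
s,p,R=pose(); print(R[:,2])
print(proj(c,[[.428,.088,.004]]))
plan([0.428,0.088,0.06],-0.639)
E
```

```text
[-0.04434567 -0.05288884 -0.99761527]
[[322.64124494 241.69675812]]
t 32.73 p [0.4322 0.0923 0.1131] yaw -0.649 d [-0.0042 -0.0043 -0.0531] spin -0.010 q6 0.69 F [ 0.4 -0.   0.4] op 0.529
2 [[-0.0011, -0.0003, 0.0267, -0.005], [-0.0011, -0.0003, 0.0267, -0.005]]
```

View pics/w26.png

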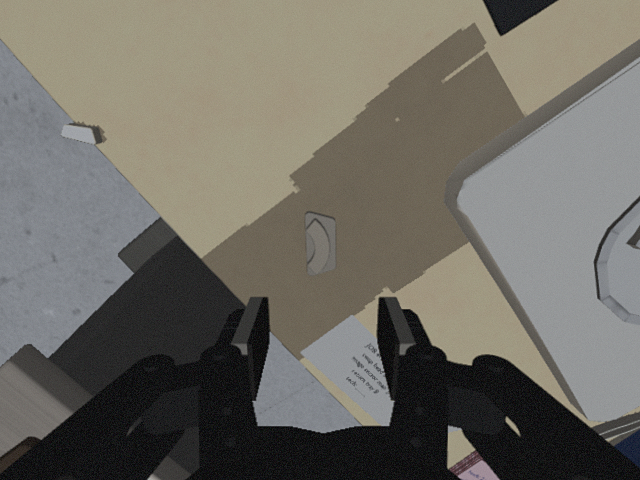

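>>> jog_arm:
  series:
    - [-0.001,-0.0005,0.018,-0.003]
    - [-0.001,-0.0005,0.018,-0.003]
    - [-0.001,-0.0005,0.018,-0.003]
    - [0,0,0.015,0]
    - [0,0,0,0]
    - [0,0,0,0]
    - [0,0,0,0]
    - [0,0,0,0]

```text
time: 33.4
eef_pos: [0.4321, 0.0892, 0.0464]
tcp_rot: [0.892, 0.451, -0.027, 0.016]
contact_force: [-0.4, 0.5, 0.7]
opening: 0.527
```

```bash
python3 - <<'E'
from h import *
c=vision.get_calibration("wrist"); im=vision.read_camera("wrist")[:,:,::-1]; cv2.imwrite("pics/w27.png",im[180:420,180:480].repeat(2,0).repeat(2,1))
s,p,R=pose(); print(R[:,2])
print((proj(c,[[.428,.088,.004]])-180)*2)
plan([0.428,0.088,0.012],-0.639)
E
```

```text
[-0.03416983 -0.05256613 -0.99803268]
[[274.87811638 213.98746952]]
t 33.45 p [0.4324 0.0892 0.0466] yaw -0.635 d [-0.0044 -0.0012 -0.0346] spin 0.004 q6 0.68 F [ 0.5 -0.1 -0.7] op 0.530
1 [[-0.0014, -0.0029, 0.0347, 0.004]]
```

View pics/w27.png

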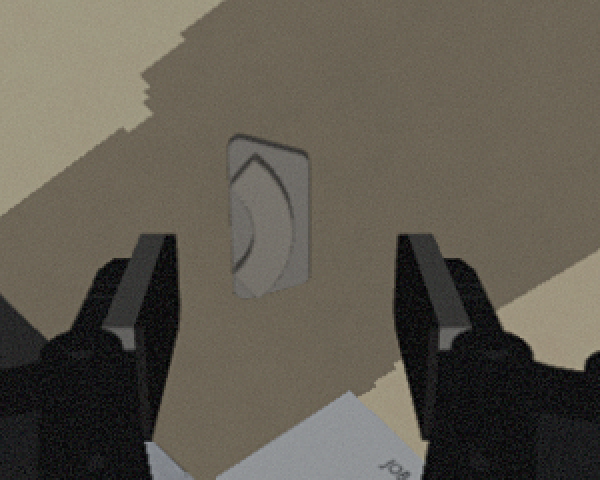

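```bash
python3 - <<'E'
from h import *
plan([0.4266,0.0882,0.02],-0.639,3)
E
```

```text
t 33.45 p [0.4324 0.0892 0.0466] yaw -0.635 d [-0.0058 -0.001  -0.0266] spin 0.004 q6 0.68 F [ 0.5 -0.1 -0.7] op 0.530
3 [[-0.0009, -0.0014, 0.0089, 0.001], [-0.0009, -0.0014, 0.0089, 0.001], [-0.0009, -0.0014, 0.0089, 0.001]]
```

>>> jog_arm:
  series:
    - [-0.001,-0.0015,0.009,0]
    - [-0.001,-0.0015,0.009,0]
    - [-0.001,-0.0015,0.008,0]
    - [0,0,0,0]
    - [0,0,0,0]
    - [0,0,0,0]
    - [0,0,0,0]
    - [0,0,0,0]
  grip: 0.04

```text
time: 34.12
eef_pos: [0.4268, 0.0881, 0.0199]
tcp_rot: [0.892, 0.451, -0.025, 0.017]
contact_force: [0.3, -0.4, -0.2]
opening: 0.47
```

```bash
python3 - <<'E'
from h import *
c=vision.get_calibration("wrist"); im=vision.read_camera("wrist")[:,:,::-1]; cv2.imwrite("pics/w28.png",im[180:420,180:480].repeat(2,0).repeat(2,1))
s,p,R=pose(); print(R[:,2])
print((proj(c,[[.4266,.0882,.004]])-180)*2)
plan([0.4266,0.0882,0.0125],-0.639,2)
E
```

```text
[-0.03030261 -0.0525458  -0.99815865]
[[284.17610678 258.29759255]]
t 34.17 p [0.4269 0.0881 0.02  ] yaw -0.635 d [-0.0003  0.0001 -0.0075] spin 0.004 q6 0.69 F [ 0.5 -0.1 -0.8] op 0.465
2 [[0.0002, -0.0002, 0.0037, 0.002], [0.0002, -0.0002, 0.0037, 0.002]]
```

View pics/w28.png

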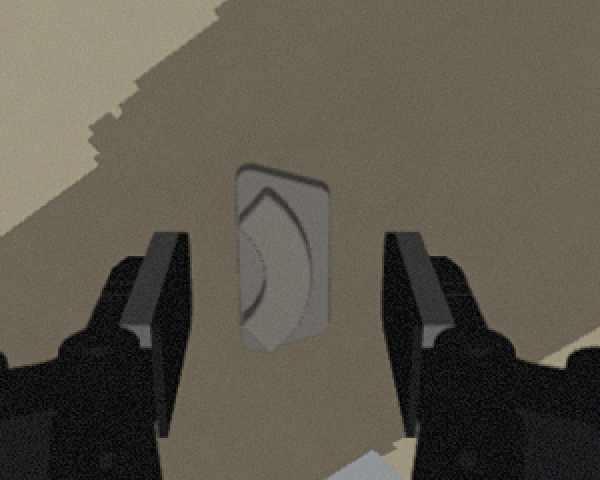

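>>> jog_arm:
  series:
    - [0,0,0.0035,0]
    - [0,0,0.003,0]
    - [0,0,0,0]
    - [0,0,0,0]
    - [0,0,0,0]
    - [0,0,0,0]
    - [0,0,0,0]
    - [0,0,0,0]

```text
time: 34.83
eef_pos: [0.4275, 0.0877, 0.0135]
tcp_rot: [0.892, 0.451, -0.025, 0.017]
contact_force: [-0.2, -0.7, 0.4]
opening: 0.466
```

>>> jog_arm:
  series:
    - [0,0,0,0]
    - [0,0,0,0]
    - [0,0,0,0]
    - [0,0,0,0]
    - [0,0,0,0]
    - [0,0,0,0]
    - [0,0,0,0]
    - [0,0,0,0]
  grip: 0.01

```text
time: 35.5
eef_pos: [0.4277, 0.0878, 0.0138]
tcp_rot: [0.892, 0.451, -0.024, 0.017]
contact_force: [-1.0, 0.6, -0.1]
opening: 0.203
```

>>> jog_arm:
  series:
    - [0,0,-0.01,0]
    - [0,0,-0.02,0]
    - [0,0,-0.02,0]
    - [0,0,-0.02,0]
    - [0,0,0,0]
    - [0,0,0,0]
    - [0,0,0,0]
    - [0,0,0,0]

```text
time: 36.17
eef_pos: [0.4274, 0.0917, 0.0862]
tcp_rot: [0.892, 0.451, -0.026, 0.016]
contact_force: [1.2, -0.0, -1.1]
opening: 0.202
```

```bash
python3 - <<'E'
from h import *
c=vision.get_calibration("wrist"); im=vision.read_camera("wrist")[:,:,::-1]; cv2.imwrite("pics/w29.png",im[180:420,180:480].repeat(2,0).repeat(2,1))
s,p,R=pose(); print(R[:,2])
plan([0.47,0.4115,0.09],0.457)
E
```

```text
[-0.03349625 -0.05220671 -0.99807438]
t 36.22 p [0.4272 0.0917 0.086 ] yaw -0.635 d [0.0428 0.3198 0.004 ] spin -1.092 q6 0.68 F [ 0.5 -0.  -1.2] op 0.201
10 [[0.0282, -0.0155, -0.0022, -0.109], [0.0297, -0.0124, -0.0022, -0.109], [0.0309, -0.009, -0.0022, -0.109], [0.0317, -0.0056, -0.0022, -0.109], [0.0321, -0.0021, -0.0022, -0.109], [0.0322, 0.0014, -0.0022, -0.109], [0.0318, 0.0049, -0.0022, -0.109], [0.0311, 0.0083, -0.0022, -0.109], [0.03, 0.0117, -0.0022, -0.109], [0.0286, 0.0149, -0.0022, -0.109]]
```

View pics/w29.png

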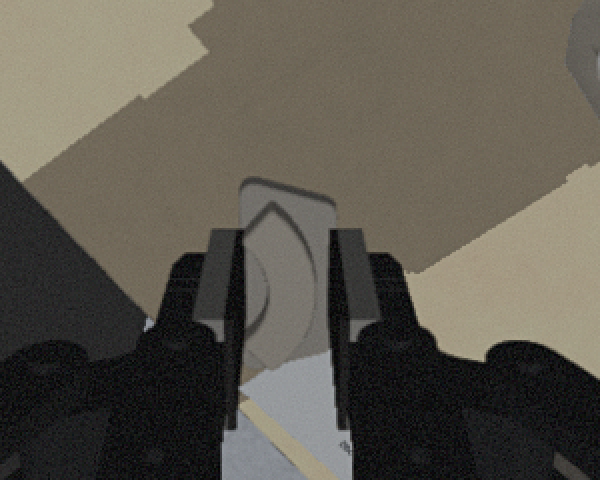

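>>> jog_arm:
  series:
    - [0.028,-0.0155,-0.004,-0.109]
    - [0.03,-0.012,-0.004,-0.109]
    - [0.031,-0.009,-0.004,-0.109]
    - [0.032,-0.0055,-0.004,-0.109]
    - [0.032,-0.002,-0.004,-0.109]
    - [0.032,0.0015,-0.004,-0.109]
    - [0.032,0.005,-0.004,-0.109]
    - [0.031,0.008,-0.004,-0.109]

```text
time: 36.88
eef_pos: [0.455, 0.3516, 0.0911]
tcp_rot: [0.607, 0.794, -0.04, -0.003]
contact_force: [-0.3, -0.0, -1.1]
opening: 0.201
```

```bash
python3 - <<'E'
from h import *
s,p,R=pose(); print(R[:,2])
plan([0.469,0.411,0.09],0.454)
E
```

```text
[-0.05411729 -0.06044342 -0.99670352]
t 36.88 p [0.455  0.3516 0.0911] yaw 0.264 d [ 0.014   0.0594 -0.0011] spin -0.190 q6 0.24 F [-0.3 -0.  -1.1] op 0.201
2 [[0.0268, 0.0145, -0.0016, -0.095], [0.0253, 0.017, -0.0016, -0.095]]
```

>>> jog_arm:
  series:
    - [0.017,0.01,-0.002,-0.06]
    - [0.016,0.011,-0.002,-0.06]
    - [0.014,0.008,0,-0.06]
    - [0,0,0,0]
    - [0,0,0,0]
    - [0,0,0,0]
    - [0,0,0,0]
    - [0,0,0,0]

```text
time: 37.55
eef_pos: [0.4627, 0.41, 0.0799]
tcp_rot: [0.526, 0.849, -0.047, -0.011]
contact_force: [0.0, 0.3, -1.1]
opening: 0.199
```

```bash
python3 - <<'E'
from h import *
s,p,R=pose(); print(R[:,2])
c=vision.get_calibration("wrist"); cv2.imwrite("pics/w30.png",vision.read_camera("wrist")[:,:,::-1])
plan([0.469,0.411,0.04],0.454,4)
E
```

```text
[-0.0676827  -0.06903099 -0.99531592]
t 37.60 p [0.4627 0.4098 0.0799] yaw 0.460 d [ 0.0063  0.0012 -0.0399] spin 0.006 q6 0.12 F [ 1.  -0.  -1.2] op 0.202
4 [[-0.0001, 0.0025, 0.0098, 0.001], [-0.0001, 0.0025, 0.0098, 0.001], [-0.0001, 0.0025, 0.0098, 0.001], [-0.0001, 0.0025, 0.0098, 0.001]]
```

View pics/w30.png

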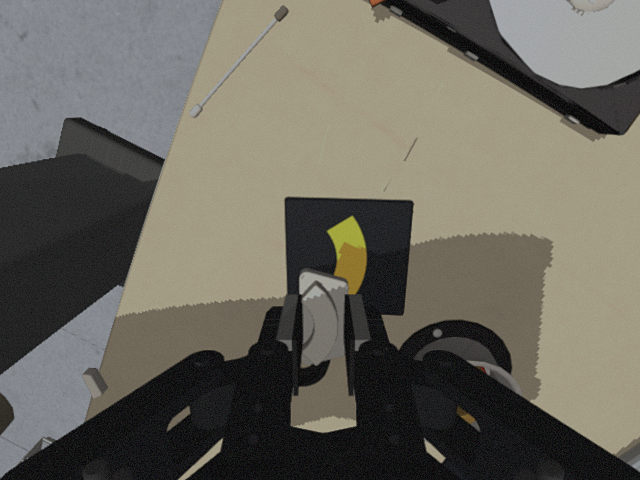

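```bash
python3 - <<'E'
from h import *
c=vision.get_calibration("wrist")
X=ray(c,[(285,198),(413,201),(403,315)],[.004]*3); print((X[0]+X[2])/2); e=X[1]-X[2]; print(np.linalg.norm(e),np.arctan2(e[1],e[0])); e=X[1]-X[0]; print(np.linalg.norm(e),np.arctan2(e[1],e[0])+np.pi/2)
E
```

```text
[0.4698501  0.41242697 0.004     ]
0.07039856844092979 2.024266792623669
0.07015919794932078 2.0283509408599083
```

>>> jog_arm:
  series:
    - [0,0.003,0.012,0]
    - [0,0.003,0.012,0]
    - [0,0.003,0.011,0]
    - [0,0.002,0.008,0]
    - [0,0,0,0]
    - [0,0,0,0]
    - [0,0,0,0]
    - [0,0,0,0]

```text
time: 38.27
eef_pos: [0.47, 0.4092, 0.0298]
tcp_rot: [0.528, 0.848, -0.049, -0.011]
contact_force: [0.4, 0.5, -0.7]
opening: 0.205
```

```bash
python3 - <<'E'
from h import *
s,p,R=pose(); print(R[:,2])
c=vision.get_calibration("wrist"); cv2.imwrite("pics/w31.png",vision.read_camera("wrist")[:,:,::-1])
print(proj(c,[[.469,.411,.004]]))
plan([0.469,0.411,0.022],0.454,3)
E
```

```text
[-0.07045864 -0.07069785 -0.99500623]
[[326.20796832 293.84647479]]
t 38.32 p [0.47   0.4092 0.0299] yaw 0.456 d [-0.001   0.0018 -0.0079] spin 0.002 q6 0.12 F [ 0.3  0.5 -0.8] op 0.204
3 [[0.0008, 0.0002, 0.0026, 0.001], [0.0008, 0.0002, 0.0026, 0.001], [0.0008, 0.0002, 0.0026, 0.001]]
```

View pics/w31.png

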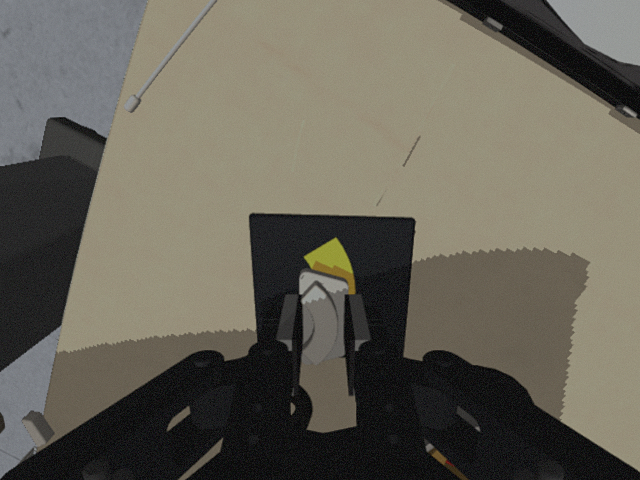

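>>> jog_arm:
  series:
    - [0.0012,0,0.0035,0]
    - [0.0012,0,0.0035,0]
    - [0.0008,0,0.003,0]
    - [0,0,0,0]
    - [0,0,0,0]
    - [0,0,0,0]
    - [0,0,0,0]
    - [0,0,0,0]

```text
time: 38.98
eef_pos: [0.4685, 0.4127, 0.021]
tcp_rot: [0.527, 0.848, -0.047, -0.01]
contact_force: [0.0, -0.1, -0.8]
opening: 0.204
```

```bash
python3 - <<'E'
from h import *
s,p,R=pose(); print(R[:,2])
plan([0.469,0.4115,0.0185],0.454,1)
E
```

```text
[-0.06704913 -0.06857616 -0.99539024]
t 38.98 p [0.4685 0.4127 0.021 ] yaw 0.457 d [ 0.0005 -0.0012 -0.0025] spin 0.003 q6 0.13 F [ 0.  -0.1 -0.8] op 0.204
1 [[-0.0013, 0.0001, 0.0025, 0.003]]
```

>>> jog_arm:
  series:
    - [-0.0005,0,0.0015,0]
    - [0,0,0,0]
    - [0,0,0,0]
    - [0,0,0,0]
    - [0,0,0,0]
    - [0,0,0,0]
    - [0,0,0,0]
    - [0,0,0,0]

```text
time: 39.65
eef_pos: [0.469, 0.4121, 0.0197]
tcp_rot: [0.527, 0.848, -0.047, -0.01]
contact_force: [0.3, -0.4, -0.7]
opening: 0.197
```

>>> jog_arm:
  series:
    - [0,0,0,0]
    - [0,0,0,0]
    - [0,0,0,0]
    - [0,0,0,0]
    - [0,0,0,0]
    - [0,0,-0.005,0]
    - [0,0,-0.015,0]
    - [0,0,-0.03,0]
  grip: 0.045

```text
time: 40.32
eef_pos: [0.4682, 0.4128, 0.0645]
tcp_rot: [0.527, 0.848, -0.053, -0.013]
contact_force: [0.3, -0.1, -0.6]
opening: 0.533
```

>>> jog_arm:
  series:
    - [0,0,-0.03,0]
    - [0,0,-0.03,0]
    - [0,0,-0.03,0]
    - [0,0,-0.02,0]
    - [0,0,0,0]
    - [0,0,0,0]
    - [0,0,0,0]
    - [0,0,0,0]

```text
time: 40.98
eef_pos: [0.4786, 0.4226, 0.1857]
tcp_rot: [0.527, 0.848, -0.049, -0.011]
contact_force: [0.4, -0.3, -0.5]
opening: 0.528
```

```bash
python3 - <<'E'
from h import *
s,p,R=pose(); print(p,R[:,2])
c=vision.get_calibration("wrist"); cv2.imwrite("pics/w32.png",vision.read_camera("wrist")[:,:,::-1])
cv2.imwrite("pics/top2.png",vision.read_camera("top")[:,:,::-1]);cv2.imwrite("pics/scene2.png",vision.read_camera("scene")[:,:,::-1])
E
```

```text
[0.47861616 0.42261498 0.18567135] [-0.07018924 -0.07053608 -0.99503675]
```

View pics/w32.png

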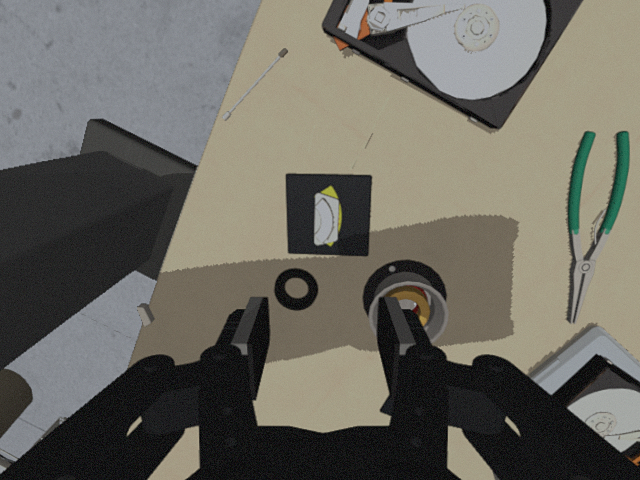

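View pics/top2.png

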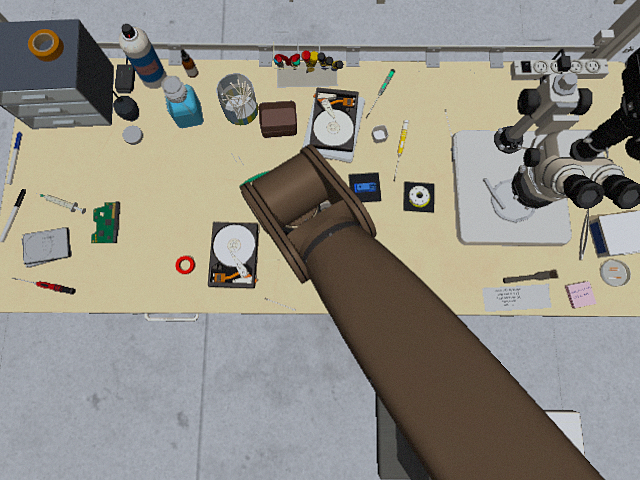

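```bash
python3 - <<'E'
from h import *
plan([0.50,0.31,0.24],np.pi/2,10)
im=cv2.imread("pics/w32.png"); cv2.imwrite("pics/w32c.png",cv2.resize(im[160:270,270:390],None,fx=5,fy=5,interpolation=cv2.INTER_CUBIC))
E
```

```text
t 41.13 p [0.4784 0.4224 0.185 ] yaw 0.457 d [ 0.0216 -0.1124  0.055 ] spin -1.114 q6 0.12 F [ 0.2 -0.2 -0.4] op 0.523
10 [[-0.0112, -0.0035, -0.0048, -0.111], [-0.0107, -0.0048, -0.0048, -0.111], [-0.0102, -0.0059, -0.0048, -0.111], [-0.0094, -0.007, -0.0048, -0.111], [-0.0086, -0.008, -0.0048, -0.111], [-0.0076, -0.0089, -0.0048, -0.111], [-0.0066, -0.0097, -0.0048, -0.111], [-0.0055, -0.0104, -0.0048, -0.111], [-0.0043, -0.0109, -0.0048, -0.111], [-0.0031, -0.0113, -0.0048, -0.111]]
```

View pics/w32c.png

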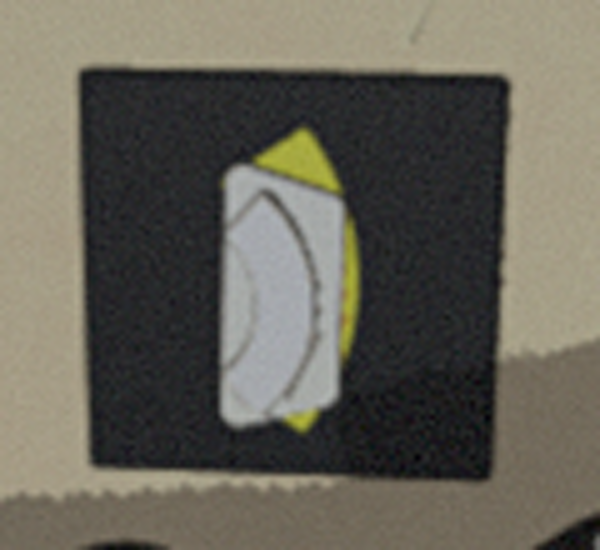

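>>> jog_arm:
  series:
    - [-0.01,0.001,-0.007,-0.11]
    - [-0.01,0,-0.007,-0.11]
    - [-0.01,-0.001,-0.007,-0.11]
    - [-0.01,-0.002,-0.007,-0.11]
    - [-0.01,-0.004,-0.007,-0.11]
    - [-0.01,-0.005,-0.007,-0.11]
    - [-0.01,-0.006,-0.007,-0.11]
    - [-0.01,-0.007,0,-0.11]

```text
time: 41.8
eef_pos: [0.5255, 0.351, 0.2237]
tcp_rot: [0.093, 0.994, -0.045, -0.042]
contact_force: [0.6, -0.7, 1.1]
opening: 0.527
```

```bash
python3 - <<'E'
from h import *
plan([0.47,0.31,0.25],np.pi/2)
E
```

```text
t 41.80 p [0.5255 0.351  0.2237] yaw 1.387 d [-0.0555 -0.041   0.0263] spin -0.183 q6 -0.93 F [ 0.6 -0.7  1.1] op 0.527
3 [[0.0162, -0.0176, -0.0059, -0.061], [0.0172, -0.0166, -0.0059, -0.061], [0.0182, -0.0155, -0.0059, -0.061]]
```

>>> jog_arm:
  series:
    - [0.015,-0.015,-0.006,-0.06]
    - [0.016,-0.015,-0.006,-0.06]
    - [0.018,-0.015,-0.006,-0.06]
    - [0,0,0,0]
    - [0,0,0,0]
    - [0,0,0,0]
    - [0,0,0,0]
    - [0,0,0,0]
  grip: 0.085

```text
time: 42.47
eef_pos: [0.472, 0.3094, 0.2406]
tcp_rot: [0.0, 0.998, -0.044, -0.053]
contact_force: [-0.4, -0.2, -0.6]
opening: 0.995
```

```bash
python3 - <<'E'
from h import *
c=vision.get_calibration("wrist"); im=vision.read_camera("wrist")[:,:,::-1].copy(); cv2.imwrite("pics/w33.png",im)
t=np.linspace(0,2*np.pi,60)
k=4; o=cv2.resize(im,None,fx=k,fy=k,interpolation=cv2.INTER_CUBIC)
def circ(x,y,r,z,col):
    q=(proj(c,np.c_[x+r*np.cos(t),y+r*np.sin(t),np.full(60,z)])+.5)*k; cv2.polylines(o,[q.astype(int)],True,col,1); return q.mean(0)
a=circ(.5632,.3743,.0295,.035,(255,0,0)); circ(.5632,.3743,.021,.029,(0,200,0)); circ(.5632,.3743,.0125,.029,(0,200,0))
b=circ(.643,.287,.001,.004,(0,0,255)); circ(.643,.287,.001,.014,(0,255,255))
def cr(q,n):
    x,y=int(max(q[0]-200,0)),int(min(max(q[1]-200,0),1520)); return o[y:y+400,x:x+400]
cv2.imwrite("pics/w33c.png",np.hstack([cr(a,0),cr(b,0)]))
print(a/k,b/k)
E
```

```text
[408.50320747 328.34092666] [320.79372047 380.2945721 ]
```

View pics/w33.png

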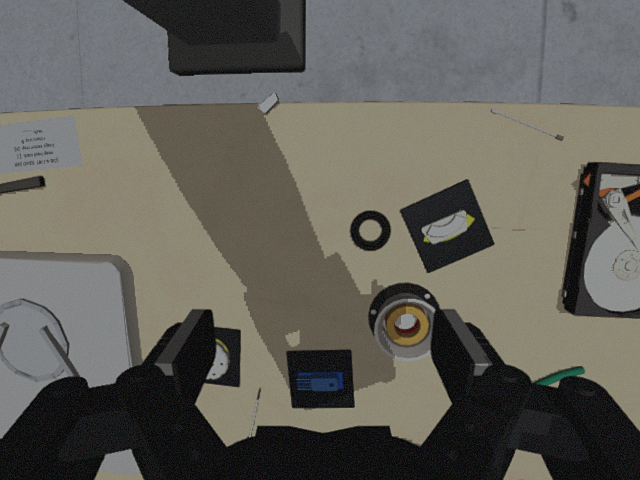

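View pics/w33c.png

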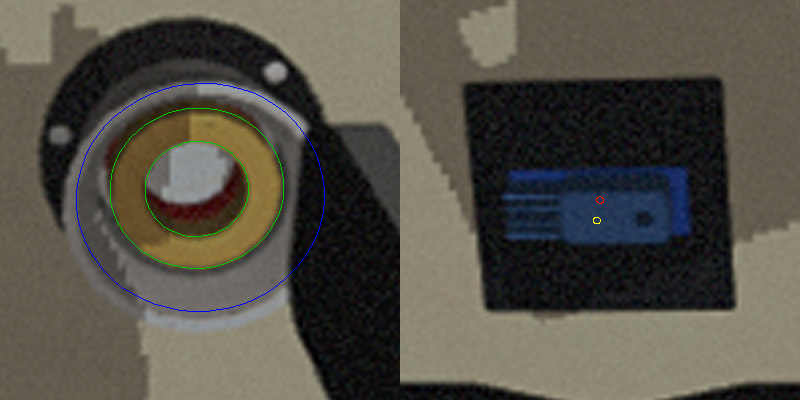

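```bash
python3 - <<'E'
from h import *
c=vision.get_calibration("wrist"); im=cv2.imread("pics/w33.png")
t=np.linspace(0,2*np.pi,90)
k=8; x0,y0=365,275
o=cv2.resize(im[275:370,365:450],None,fx=k,fy=k,interpolation=cv2.INTER_CUBIC); o=np.clip(o*1.4,0,255).astype('uint8'); raw=o.copy()
def circ(x,y,r,z,col):
    q=(proj(c,np.c_[x+r*np.cos(t),y+r*np.sin(t),np.full(90,z)])-[x0,y0]+.5)*k; cv2.polylines(o,[q.astype(int)],True,col,1)
circ(.5632,.3743,.021,.029,(0,200,0)); circ(.5632,.3743,.0125,.029,(0,200,0)); circ(.5632,.3743,.021,.017,(0,0,255)); circ(.5632,.3743,.0125,.017,(0,0,255));circ(.5632,.3743,.0125,.005,(255,0,255));circ(.5632,.3743,.038,.004,(255,255,0))
cv2.imwrite("pics/w33d.png",cv2.resize(np.hstack([raw,o]),None,fx=.58,fy=.58,interpolation=cv2.INTER_AREA))
E
```

```text
(no output)
```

View pics/w33d.png

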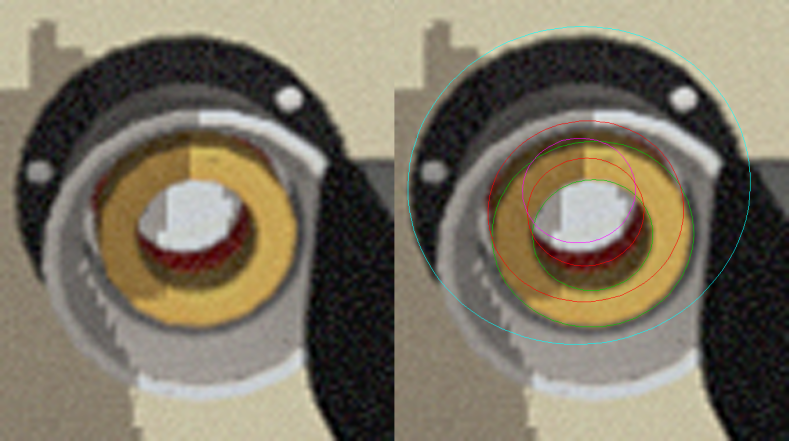

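```bash
python3 - <<'E'
from h import *
c=vision.get_calibration("wrist")
print("black",ray(c,[(370.5,230.5)],[.006]))
print(monitor.get_state()["time"], workorder.sign_off())
E
```

```text
black [[0.47427453 0.33673021 0.006     ]]
the job is handed in; nothing more can be done
42.5167 None
```

I placed all five parts and handed the job in at 42.5 s of the 102 s allowed. The hand-in reports no verdict, so these results come from my own camera checks.

- **Red spacer:** I took the right-hand of the two red rings (top picture, pixel 368,293) and dropped it into the tube. The last wrist picture shows it on the tube floor.
- **Brass spacer:** it lies on the red one. Its outline matched a flat ring with its top at 29 mm in two views. It looks about 2 mm off the tube's axis, against the 5 mm limit.
- **Clamp disc:** within about 1 mm of the yellow disc mark.
- **Magnet:** in line with the crescent and about 4 mm off centre (limit 12 mm).
- **Comb:** in line with the blue bar and about 3–5 mm off centre (limit 12 mm).
- **Black ring:** within about 1.5 mm of its starting place, which is within measurement error.

Some things did not go as planned:
- **Tool tilt:** the tool tilted slowly during the moves, up to about 0.1 rad. The brass ring, clamp, comb and magnet were therefore let go slightly tilted, then settled flat.
- **Arm shift at the tube:** as I let the brass spacer go, the arm moved about 10 mm sideways, probably from a finger touching the funnel.
- **Tube position:** my estimates of the tube's axis differed by about 2 mm between views.

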